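# Brush out the beakers and pack the tape rolls after a scan

## Robot

A 6-joint arm with a two-finger parallel gripper is mounted at the origin on the work surface. World frame = base frame: x ahead of the robot, y to its left, z up, the work surface at z = 0. Lengths are in m, angles in degrees, forces in N, time in s.
With the tool pointing down it reaches from about 0.4 to 0.825 m from the base axis. Payload 7 kg.
Tool frame: the origin (TCP) lies midway between the tips of the shut fingers; the grasp point (between the pads) lies 19 mm behind it; z points along the fingers, y is the line along which they close (so a half turn about z gives the same grasp; the last joint's range is limited). The gripper opens to 88 mm and grips with 3 to 60 N. Pads are 19 mm wide; open, the fingers measure 130 mm over their backs; the gripper's body (78 mm by 193 mm) begins 47 mm behind the grasp point.
Start: joints at [-49.67, 20.546, 0.682, 0, -70.136, -16.507], TCP at [0.273, -0.617, 0.227] pointing down, gripper open.
Joint ranges: [-176.03, 176.03], [-82.01, 121.73], [-58.28, 71.71], [-173.87, 95.51], [-174.79, -0.11], [-173.66, 173.66]. Speed limits (degrees/s): [136.94, 136.94, 172.46, 180, 180, 180].

## Interface

Orientations are given as [roll, pitch, yaw] about the fixed x, y, z axes, in that order (R = Rz(yaw) Ry(pitch) Rx(roll)).
In Python, from plant import get_state, optics, order gives the robot as it stands. The module is installed in compiled form; this text tells all that it offers.
- The arm moves only by the tool send_rows, never from a script. Its argument "moves" is a list of rows, each an object with "slide": the shift along the tool's x, y, z as a fraction of full scale, a list of three; "turn": the turn about the tool's z as a fraction of full scale; "gripper": the opening, from 0 (shut) to 1 (fully open). A call has exactly 5 rows; each row is the pose to reach, as a shift and turn from the pose commanded when the call began, along the tool's axes at that moment; what a row does not reach only later rows make up. Full scale, the value 1, is 150 mm for a shift and 90 degrees for a turn. A row lasts 1/12 s, in which the tool goes at most 41.7 mm and 7.16 degrees, less where a joint would pass 70% of its speed; a pose out of reach is approached as far as the arm can. A call with a number of a shift or a turn outside -1 to 1 is refused whole. A call with a gripper value outside its range is refused whole. The fingers move at their own pace and stop on an object; "newtons" is the grip in N (left out, the last holds). Time passes only in rows, so rows that repeat a pose let the fingers close, or fill a call up. It gives the time, the measured TCP pose, the force, the opening and the grip force at its end, in the units of the state.
- get_state(): the state, without advancing time (a new reading comes with each control period).
- optics.capture(name): name is "side" or "top" or "wrist"; returns a dict with "img" (480x640x3 uint8, red, green, blue), "intrinsics" (3x3 intrinsics, pixels), "origin" and "attitude" of the camera in the world. Camera axes: x right, y down, z forward; pixel columns grow to the right and rows downward; lengths in m; the calibration is good to about 2 mm. A picture is of the moment at which its call begins. There is no depth.
- order.close_job(): hands the job in; it is judged then, once.
Trained networks look in the newest picture that a camera, given by its name, has taken for a name from the list of things; names that differ only in an ending like _2 or _b are one class to them, and where a whole thing is asked for, a point or a joint stands for the part that bears it (a point fixed in the world has none). Each returns a list of dicts, best first, with "p" (0 to 1); they miss things now and then, are a little off and sometimes report something else, mostly with a low value. They report only what shows in the picture. A call takes as long as a camera call. They do not tell look-alikes from the thing itself.
- optics.look_for(camera, name): "location" ([x, y, z] in m, in world coordinates, good to about 4 mm: the middle of the surface that is visible of it).
The state is a dict: "time_s": time; "joints": joint angles; "qd": joint speeds; "joint_torque": joint torques, N m; "tcp_pos": TCP position; "eef_rot": TCP orientation; "contact_force": force on the tool from outside, world axes, zero at the start; "moment": the same for the moment, N m; "gripper_width": finger opening in m; "gripper_force": force on a finger pad.
Only numpy, scipy, OpenCV 4.12 (cv2) and the standard library are available. Lean on these libraries where they do the work, as an engineer would, in place of code of your own. Each camera call takes 0.05 s, during which the arm holds its last target. There are 200 camera calls.

## Task

The scan session is over: take the long brush from its pot and brush out the clay beakers standing on the desk (one or two of them; the tall one first, then the short one), working the upright brush up and down inside each so that it goes down to the bottom three times and is drawn up nearly to the rim in between, then stand the brush back in its pot. Slide every roll of marker tape off the posts of the tape stand and put it in the open accessory case, then press the case's lid shut past its catch. Leave the beakers standing upright on the desk and leave the closed jar beside them where it stands.

Things in the scene. Friction and masses are not known exactly. Their poses are not given: they have to be found in the camera images.
- brush: Long round brush, 195 mm overall, standing upright with its head down in its pot. Origin at the centre of the bottom end of the head, z along the brush towards the handle. Head: stiff cylinder (grey with white bands) of diameter 33 mm from 0 to 75 mm; steel stem of 8 mm from 75 to 120 mm; wooden handle of diameter 18 mm from 120 to 195 mm, to be gripped at about 155 mm. 0.08 kg.
- brush_tip (a point): The centre of the bottom end of the brush head (the brush's origin).
- brush_pot: Fixed round grey pot, open at the top, that keeps the brush: height 65 mm, outer diameter 54 mm, inner diameter 44 mm, inner floor 6 mm above its origin. A foot of diameter 76 mm, 6 mm high. Origin at the centre of its underside on the desk.
- beaker_tall: Tall open brown clay beaker, straight round wall, loose on the desk: height 110 mm, outer diameter 62 mm, inner diameter 52 mm, inner floor 6 mm above the origin. Origin at the centre of the underside, z up. About 0.3 kg. May be absent.
- beaker_short: Short open brown clay beaker, straight round wall, loose on the desk: height 75 mm, outer diameter 66 mm, inner diameter 56 mm, inner floor 6 mm above the origin. Origin at the centre of the underside, z up. About 0.25 kg. May be absent.
- tape_stand: Fixed aluminium plate, 90 mm along its x, 270 mm along its y, 12 mm thick, with three upright steel posts of diameter 18 mm, 62 mm tall above the plate (tops 74 mm above the origin), at y = -85, 0 and +85 mm on its own y axis. Origin at the centre of the underside.
- roll1: Roll of pale marker tape on a cardboard core: outer diameter 64 mm, hole 28 mm, 30 mm high, 0.09 kg. Lies flat on the plate of the tape stand round the post at y = -85 mm; lift it straight up at least 65 mm to clear the post. Origin at the centre of its underside, z up. May be absent.
- roll2: Roll of pale marker tape on a cardboard core: outer diameter 64 mm, hole 28 mm, 30 mm high, 0.09 kg. Lies flat on the plate of the tape stand round the post at y = 0 mm; lift it straight up at least 65 mm to clear the post. Origin at the centre of its underside, z up. May be absent.
- roll3: Roll of pale marker tape on a cardboard core: outer diameter 64 mm, hole 28 mm, 30 mm high, 0.09 kg. Lies flat on the plate of the tape stand round the post at y = +85 mm; lift it straight up at least 65 mm to clear the post. Origin at the centre of its underside, z up. May be absent.
- case: Fixed open black accessory case, outside 150 mm along its x, 270 mm along its y and 60 mm high; walls and floor 5 mm thick. Origin at the centre of its underside. The lid is hinged on its far (+x) top edge; three rolls fit side by side along y (for example at y = -85, 0, +85 mm). A small sprung steel catch sits on the middle of the front (-x) wall.
- lid (a joint): Angle of the case's lid about the hinge (rad): 0 fully shut, about 1.57 upright, 2.1 fully open (leaning back); it starts leaning back at about 1.7 to 1.85. The hinge is stiff: the lid stays where it is left (about 2 N at the front edge moves it). When closing it stops on the catch at about 0.07 rad and needs about 13 N pressed down near the front edge to snap past to 0.
- lid_hinge (a point): The middle of the lid's hinge line, which runs along the case's y axis, 75 mm to +x of the case's origin and 60.5 mm above it. The point turns with the lid.
- lid_front (a point): The middle of the lid's front edge on its outer (upper) face, 150 mm from the hinge line. The lid is a flat black plate 150 x 270 mm, 8 mm thick, with a steel tongue sticking 13 mm past the middle of the front edge.
- jar: Closed amber glass jar with a white cap, diameter 60 mm, 85 mm high, standing among the beakers; to be left where it is. Origin at the centre of its underside.
There are look-alikes about, which are no part of the job. Leave any blue or yellow look-alike of the roll2 alone.

How it is judged (in metres and radians):
On the way, in this order (a step that is already met when the one before it is completed fails the run):
1. the brush reaches the bottom of the tall beaker (first time): tip within 14 mm of its inner floor, brush upright (z of brush_tip in the frame of beaker_tall between -0.002 and 0.02 m and horizontal distance between brush_tip and beaker_tall below 0.025 m and angle between the z axis of brush and the z axis of beaker_tall, either way round below 0.4 rad), for 0.1 s.
2. the brush is drawn up inside the tall beaker, its tip more than 59 mm above the beaker's inner floor (z of brush_tip in the frame of beaker_tall above 0.065 m and horizontal distance between brush_tip and beaker_tall below 0.035 m), for 0.05 s.
3. the brush reaches the bottom of the tall beaker (second time): tip within 14 mm of its inner floor, brush upright (all of step 1), for 0.1 s.
4. the brush is drawn up inside the tall beaker, its tip more than 59 mm above the beaker's inner floor (all of step 2), for 0.05 s.
5. the brush reaches the bottom of the tall beaker (third time): tip within 14 mm of its inner floor, brush upright (all of step 3), for 0.1 s.
6. the brush reaches the bottom of the short beaker (first time): tip within 14 mm of its inner floor, brush upright (z of brush_tip in the frame of beaker_short between -0.002 and 0.02 m and horizontal distance between brush_tip and beaker_short below 0.025 m and angle between the z axis of brush and the z axis of beaker_short, either way round below 0.4 rad), for 0.1 s.
7. the brush is drawn up inside the short beaker, its tip more than 39 mm above the beaker's inner floor (z of brush_tip in the frame of beaker_short above 0.045 m and horizontal distance between brush_tip and beaker_short below 0.035 m), for 0.05 s.
8. the brush reaches the bottom of the short beaker (second time): tip within 14 mm of its inner floor, brush upright (all of step 6), for 0.1 s.
9. the brush is drawn up inside the short beaker, its tip more than 39 mm above the beaker's inner floor (all of step 7), for 0.05 s.
10. the brush reaches the bottom of the short beaker (third time): tip within 14 mm of its inner floor, brush upright (all of step 8), for 0.1 s.
At the end, for the whole second after the job is handed in: The lid is shut past its catch (joint below 0.03 rad), every roll lies inside the case, the brush stands in its pot (tip within 20 mm of the pot's axis and 14 mm of its floor, leaning less than 0.4 rad), at rest; the beakers stand upright (within 0.1 rad) on the desk (value of joint lid below 0.03 rad and x of roll1 in the frame of case between -0.07 and 0.07 m and y of roll1 in the frame of case between -0.13 and 0.13 m and z of roll1 in the frame of case between 0 and 0.055 m and x of roll2 in the frame of case between -0.07 and 0.07 m and y of roll2 in the frame of case between -0.13 and 0.13 m and z of roll2 in the frame of case between 0 and 0.055 m and x of roll3 in the frame of case between -0.07 and 0.07 m and y of roll3 in the frame of case between -0.13 and 0.13 m and z of roll3 in the frame of case between 0 and 0.055 m and horizontal distance between brush_tip and brush_pot below 0.02 m and z of brush_tip in the frame of brush_pot below 0.02 m and angle between brush's own z axis and vertical below 0.4 rad and linear speed of each of brush, beaker_tall, beaker_short below 0.03 m/s and angle between each of beaker_tall, beaker_short's own z axis and vertical below 0.1 rad and height (world z) of each of beaker_tall, beaker_short below 0.01 m); the robot touches nothing.
It fails at once if the closed jar is moved by more than 30 mm (distance of jar from where it was at the start of the episode above 0.03 m).
Of roll1, roll2, roll3 only 2 to 3 are there at a start; the rules pass over those that are not, and their reading is None.
Of beaker_tall, beaker_short only 1 to 2 are there at a start; the rules pass over those that are not, and their reading is None.
At some moment in a run one of beaker_tall, beaker_short may be knocked a few centimetres aside while the robot is not near it.
It also fails if it takes over 208 s, if anything falls off the work surface, if the arm or the gripper's body presses on something with over 40 N, if the wrist force passes 120 N, or if a joint passes its speed limit or range.

## Working session

There is one attempt and no reset: what is moved stays moved. The work goes in short steps, Python scripts to look and compute and a tool call to move; the robot and the scene stay as the last step left them, time stands still between calls to the robot, and variables do not carry over. Pictures are saved under pics/ and viewed, at most 14 in all, crops included, and the job is handed in when it is done.

Besides the shell and the picture viewer there is one more tool, called after "Emit:" as a command line: name --argument value ..., lists and objects as JSON in quotes. send_rows: Moves the arm, as the interface text tells. Shift numbers are shares of 150 mm and turn numbers shares of 90 degrees, none past 1 either way. Its arguments: {"type":"object","properties":{"moves":{"type":"array"},"newtons":{"type":"number"}},"required":["moves"]}

```bash
mkdir -p pics
cat > h.py <<'E'
import numpy as np, cv2
from plant import get_state, optics, order
def cap(n,f=None):
    c=optics.capture(n)
    if f: cv2.imwrite('pics/'+f,c['img'][:,:,::-1])
    return c
def rot(c):
    A=np.array(c['attitude'],float)
    if A.shape==(3,3): return A
    from scipy.spatial.transform import Rotation as R
    return R.from_euler('xyz',A,degrees=True).as_matrix() if A.size==3 else R.from_quat(A).as_matrix()
def proj(c,p):
    q=rot(c).T@(np.array(p)-c['origin']); u=np.array(c['intrinsics'])@q; return u[:2]/u[2]
def ray(c,u,v,z):
    d=rot(c)@np.linalg.inv(c['intrinsics'])@[u,v,1]; o=np.array(c['origin']); return o+d*(z-o[2])/d[2]
E
python3 - <<'E'
from h import *
print(get_state())
names="brush brush_pot beaker_tall beaker_short tape_stand roll1 case lid lid_front jar".split()
for n in ("top","side"):
    c=cap(n,n+'0.png'); print(n,np.round(c['origin'],3),c['attitude'],c['intrinsics'])
    for k in names:
        for r in optics.look_for(n,k): print(k,round(r['p'],2),np.round(r['location'],3),np.round(proj(c,r['location'])))
E
```

```text
{'time_s': 0.0, 'joints': array([-4.96721387e+01,  2.05911046e+01,  6.34597174e-01, -1.90777153e-02,
       -7.01365018e+01, -1.65057250e+01]), 'qd': array([-0.08185026, -0.0448156 , -0.02153342, -0.07181224,  0.10751642,
        0.01635509]), 'joint_torque': array([-4.05343872e-04, -5.82710123e+01,  2.93040562e+01,  6.99718907e+00,
        6.58313889e-03, -1.79835492e-04]), 'tcp_pos': array([ 0.27239394, -0.61706809,  0.22563596]), 'eef_rot': array([ 1.79905728e+02, -9.23208273e-03, -1.56184353e+02]), 'contact_force': array([-0.22716667,  0.16292401, -0.42771853]), 'moment': array([-0.02067306, -0.00232789,  0.04747609]), 'gripper_force': 0.0, 'gripper_width': 0.08742562290345049}
top [0.481 0.034 1.028] [-173.81894159   -0.21389356  -90.8505482 ] [[508.38204478   0.         314.57967943]
 [  0.         508.38204478 246.89457823]
 [  0.           0.           1.        ]]
brush 0.75 [0.513 0.386 0.08 ] [123. 288.]
brush 0.55 [ 0.573 -0.298  0.159] [504. 246.]
brush_pot 0.72 [0.52  0.368 0.014] [144. 285.]
beaker_tall 0.94 [ 0.452 -0.002  0.006] [331. 317.]
beaker_short 0.57 [0.423 0
[... 781 characters left out ...]
           1.        ]]
brush 0.74 [0.514 0.395 0.11 ] [222. 374.]
brush_pot 0.85 [0.502 0.402 0.019] [232. 416.]
beaker_tall 0.93 [0.448 0.029 0.08 ] [382. 262.]
beaker_short 0.86 [0.419 0.29  0.047] [318. 379.]
tape_stand 0.75 [0.59  0.083 0.014] [304. 274.]
tape_stand 0.66 [0.428 0.171 0.066] [352. 320.]
roll1 0.96 [0.607 0.068 0.04 ] [301. 258.]
roll1 0.77 [0.737 0.047 0.024] [257. 235.]
roll1 0.55 [0.735 0.159 0.032] [223. 262.]
roll1 0.19 [0.498 0.405 0.019] [233. 419.]
case 0.81 [ 0.533 -0.303  0.045] [415. 180.]
lid 0.74 [ 0.575 -0.28   0.145] [399. 142.]
lid_front 0.79 [ 0.568 -0.286  0.14 ] [403. 144.]
jar 0.79 [0.429 0.169 0.063] [352. 321.]
jar 0.4 [0.502 0.404 0.021] [231. 417.]
```

View pics/top0.png

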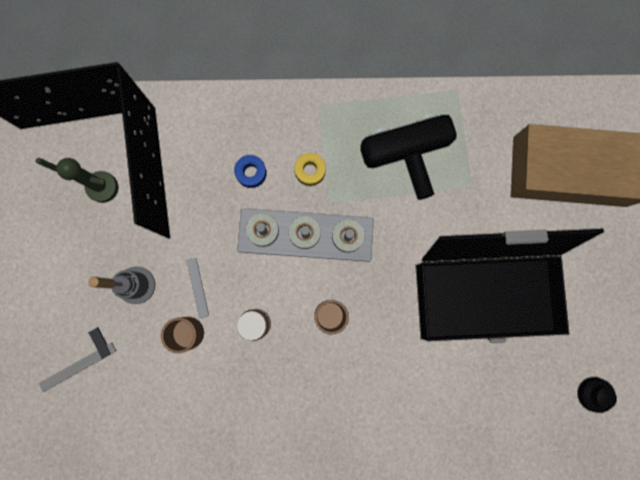

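View pics/side0.png

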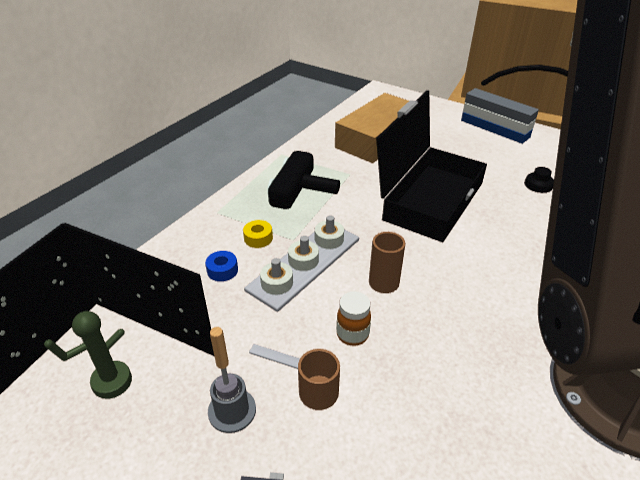

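Top view: brush in its pot at (125,287), short beaker (181,334), jar (252,324), tall beaker (331,317). The pale rolls on the stand are at (262,229), (305,232) and (348,236), and the open case is at (490,295). Look-alikes are the blue ring (250,171) and yellow ring (310,168). The figurine (85,175) could be taken for the brush, and so could the grey/black tool (75,365). I choose the wooden-handled brush and the three pale rolls on the posts, and check this in a close crop.

Run:
```python
from h import *
t=cv2.imread('pics/top0.png'); s=cv2.imread('pics/side0.png')
a=cv2.resize(t[260:380,80:360],(800,343),interpolation=cv2.INTER_CUBIC)
b=cv2.resize(s[310:440,170:370],(395,257),interpolation=cv2.INTER_CUBIC)
d=cv2.resize(t[205:265,235:375],(400,171),interpolation=cv2.INTER_CUBIC)
o=np.zeros((600,800,3),np.uint8);o[:343]=a;o[343:,:395]=b;o[343:514,400:]=d
cv2.imwrite('pics/crop1.png',o)
```

```text
(no output)
```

View pics/crop1.png

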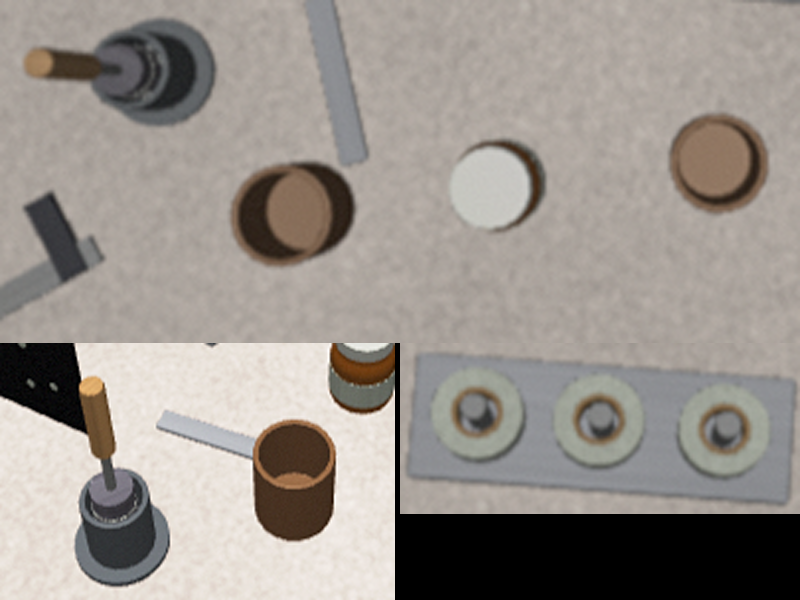

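The crop confirms the choice: brush with wooden handle top at top (94,282), three pale rolls, and both beakers with the jar between them.

Run:
```python
from h import *
t=cap('top'); s=cap('side'); f=lambda c,u,v,z: np.round(ray(c,u,v,z)[:2],4)
print('handle top t',f(t,94,281.7,.2),'s',f(s,217,330,.2))
print('head top',f(t,122.7,284.5,.081)); print('foot',f(t,136,285.2,.006),'s',f(s,170+122/1.975,310+(541-343)/1.975,.006))
print('short rim',f(t,179,335,.075),f(s,170+294/1.975,310+112/1.975,.075)); print('tall rim',f(t,331.7,316.7,.11),f(s,388,244,.11))
print('jar',f(t,80+491/2.857,260+187/2.857,.085))
for u,v in((262,229.5),(304.7,232),(348,235)): print('roll',f(t,u,v,.042))
for u,v in((417,262),(562,256),(568,333),(422,340)): print('case',f(t,u,v,.06))
for u,v in((443,237),(602,231)): print('lidtop z.2',f(t,u,v,.2))
```

```text
handle top t [0.5191 0.3885] s [0.517  0.3867]
head top [0.5186 0.3861]
foot [0.5197 0.3873] s [0.5155 0.3898]
short rim [0.4241 0.282 ] [0.4195 0.2856]
tall rim [4.544e-01 3.000e-04] [0.4488 0.0082]
jar [0.4399 0.1461]
roll [0.6236 0.1311]
roll [0.6174 0.0476]
roll [ 0.6103 -0.037 ]
case [ 0.5541 -0.1664]
case [ 0.5615 -0.4447]
case [ 0.4158 -0.4462]
case [ 0.407  -0.1705]
lidtop z.2 [ 0.5841 -0.1817]
lidtop z.2 [ 0.5902 -0.4443]
```

Emit:
send_rows --moves '[{"slide": [0, 0, -0.25], "turn": -0.0795, "gripper": 1}, {"slide": [0, 0, -0.5], "turn": -0.159, "gripper": 1}, {"slide": [0, 0, -0.6], "turn": -0.2385, "gripper": 1}, {"slide": [0, 0, -0.6], "turn": -0.318, "gripper": 1}, {"slide": [0, 0, -0.6], "turn": -0.3935, "gripper": 1}]' --newtons 25

```text
time_s: 1.62
tcp_pos: [0.273, -0.6179, 0.3186]
eef_rot: [-179.8, -0.1, -120.4]
contact_force: [-0.1, -0.0, -1.0]
gripper_width: 0.0875
gripper_force: 0.0
```

Emit:
send_rows --moves '[{"slide": [0, 0, 0], "turn": -0.0795, "gripper": 1}, {"slide": [0, 0, 0], "turn": -0.159, "gripper": 1}, {"slide": [0, 0, 0], "turn": -0.2385, "gripper": 1}, {"slide": [0, 0, 0], "turn": -0.318, "gripper": 1}, {"slide": [0, 0, 0], "turn": -0.3418, "gripper": 1}]'

```text
time_s: 2.03
tcp_pos: [0.2726, -0.6175, 0.3166]
eef_rot: [-180.0, 0.0, -89.6]
contact_force: [-0.5, -0.0, -0.6]
gripper_width: 0.0878
gripper_force: 0.0
```

Emit:
send_rows --moves '[{"slide": [-0.19, -0.12, 0], "turn": 0, "gripper": 1}, {"slide": [-0.38, -0.24, 0], "turn": 0, "gripper": 1}, {"slide": [-0.57, -0.36, 0], "turn": 0, "gripper": 1}, {"slide": [-0.76, -0.48, 0], "turn": 0, "gripper": 1}, {"slide": [-0.957, -0.6, 0], "turn": 0, "gripper": 1}]'

```text
time_s: 2.45
tcp_pos: [0.3631, -0.4727, 0.3166]
eef_rot: [-180.0, -0.0, -90.0]
contact_force: [0.4, -0.2, -0.1]
gripper_width: 0.0879
gripper_force: 0.0
```

Emit:
send_rows --moves '[{"slide": [-0.19, -0.12, 0], "turn": 0, "gripper": 1}, {"slide": [-0.38, -0.24, 0], "turn": 0, "gripper": 1}, {"slide": [-0.57, -0.36, 0], "turn": 0, "gripper": 1}, {"slide": [-0.76, -0.48, 0], "turn": 0, "gripper": 1}, {"slide": [-0.957, -0.6, 0], "turn": 0, "gripper": 1}]'

```text
time_s: 2.87
tcp_pos: [0.4532, -0.3289, 0.3169]
eef_rot: [-180.0, -0.0, -90.0]
contact_force: [1.3, -0.4, -0.3]
gripper_width: 0.0874
gripper_force: 0.0
```

Emit:
send_rows --moves '[{"slide": [-0.19, -0.02, 0], "turn": 0, "gripper": 1}, {"slide": [-0.38, -0.04, 0], "turn": 0, "gripper": 1}, {"slide": [-0.57, -0.06, 0], "turn": 0, "gripper": 1}, {"slide": [-0.76, -0.08, 0], "turn": 0, "gripper": 1}, {"slide": [-0.957, -0.1, 0], "turn": 0, "gripper": 1}]'

```text
time_s: 3.28
tcp_pos: [0.4675, -0.1855, 0.3168]
eef_rot: [-180.0, -0.0, -90.0]
contact_force: [0.6, -0.4, 0.9]
gripper_width: 0.0876
gripper_force: 0.0
```

Emit:
send_rows --moves '[{"slide": [-0.19, -0.02, 0], "turn": 0, "gripper": 1}, {"slide": [-0.38, -0.04, 0], "turn": 0, "gripper": 1}, {"slide": [-0.57, -0.06, 0], "turn": 0, "gripper": 1}, {"slide": [-0.76, -0.08, 0], "turn": 0, "gripper": 1}, {"slide": [-0.957, -0.1, 0], "turn": 0, "gripper": 1}]'

```text
time_s: 3.7
tcp_pos: [0.4825, -0.042, 0.3169]
eef_rot: [-180.0, 0.0, -90.0]
contact_force: [1.6, 1.3, 0.7]
gripper_width: 0.0875
gripper_force: 0.0
```

Emit:
send_rows --moves '[{"slide": [-0.19, -0.02, 0], "turn": 0, "gripper": 1}, {"slide": [-0.38, -0.04, 0], "turn": 0, "gripper": 1}, {"slide": [-0.57, -0.06, 0], "turn": 0, "gripper": 1}, {"slide": [-0.76, -0.08, 0], "turn": 0, "gripper": 1}, {"slide": [-0.957, -0.1, 0], "turn": 0, "gripper": 1}]'

```text
time_s: 4.12
tcp_pos: [0.4975, 0.1017, 0.3169]
eef_rot: [-180.0, 0.0, -90.0]
contact_force: [-0.2, 0.1, -0.9]
gripper_width: 0.0874
gripper_force: 0.0
```

Emit:
send_rows --moves '[{"slide": [-0.19, -0.02, 0], "turn": 0, "gripper": 1}, {"slide": [-0.38, -0.04, 0], "turn": 0, "gripper": 1}, {"slide": [-0.57, -0.06, 0], "turn": 0, "gripper": 1}, {"slide": [-0.76, -0.08, 0], "turn": 0, "gripper": 1}, {"slide": [-0.957, -0.1, 0], "turn": 0, "gripper": 1}]'

```text
time_s: 4.53
tcp_pos: [0.5125, 0.2452, 0.3168]
eef_rot: [-180.0, 0.0, -90.0]
contact_force: [0.4, 0.5, 0.3]
gripper_width: 0.0874
gripper_force: 0.0
```

Emit:
send_rows --moves '[{"slide": [-0.19, 0, 0], "turn": 0, "gripper": 1}, {"slide": [-0.38, 0, 0], "turn": 0, "gripper": 1}, {"slide": [-0.57, 0, 0], "turn": 0, "gripper": 1}, {"slide": [-0.8, 0, 0], "turn": 0, "gripper": 1}, {"slide": [-0.957, 0, 0], "turn": 0, "gripper": 1}]'

```text
time_s: 4.95
tcp_pos: [0.5124, 0.3898, 0.3163]
eef_rot: [-180.0, 0.0, -90.0]
contact_force: [1.7, -0.3, -0.6]
gripper_width: 0.0875
gripper_force: 0.0
```

Run:
```python
from h import *
s=get_state(); print(s['time_s'],s['tcp_pos'],s['eef_rot'],s['joints'])
c=cap('wrist','w1.png'); print(c['origin'],c['attitude'],c['intrinsics'][0]); print(proj(c,[.518,.388,.2]),proj(c,[.518,.388,0.081]))
for k in('brush','brush_pot'):print([(k,round(r['p'],2),np.round(r['location'],3)) for r in optics.look_for('wrist',k)])
```

```text
4.95 [0.51235705 0.38978861 0.31630947] [-1.79999418e+02  9.95776479e-03 -8.99642660e+01] [ 5.45930785e+01  1.52958487e+01  4.76610233e+00 -5.39091360e-03
 -7.94618035e+01 -5.45563591e+01]
[0.51181347 0.30939764 0.47432905] [ 1.62785280e+02 -3.53747857e-02 -1.79957693e+02] [370.76241283   0.         320.64175535]
[312.30641783 225.07690519] [314.61295199 194.6106672 ]
[('brush', 0.64, array([0.522, 0.385, 0.102]))]
[('brush_pot', 0.63, array([0.52 , 0.377, 0.005]))]
```

View pics/w1.png

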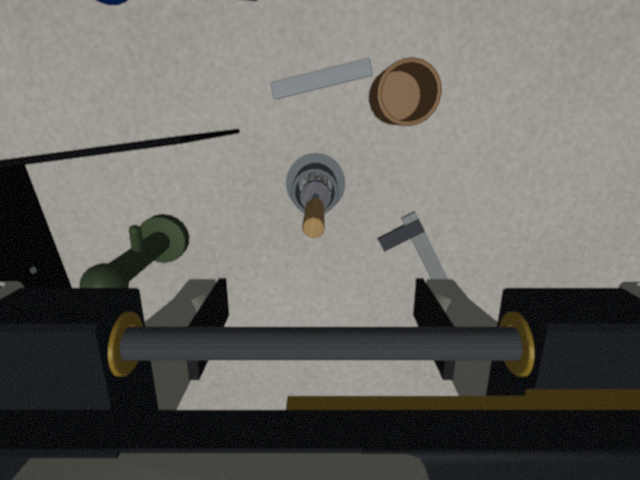

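The wrist view shows the brush upright in its pot, handle top at (313,227) as predicted, with the short beaker at (405,92). The black wall on the left is close, so I'll turn to yaw 0, closing along y.

Emit:
send_rows --moves '[{"slide": [0.013, -0.04, 0], "turn": -0.079, "gripper": 1}, {"slide": [0.013, -0.04, 0], "turn": -0.158, "gripper": 1}, {"slide": [0.013, -0.04, 0], "turn": -0.237, "gripper": 1}, {"slide": [0.013, -0.04, 0], "turn": -0.316, "gripper": 1}, {"slide": [0.013, -0.04, 0], "turn": -0.39, "gripper": 1}]'

```text
time_s: 5.52
tcp_pos: [0.5188, 0.3845, 0.3169]
eef_rot: [-180.0, 0.0, -54.6]
contact_force: [0.7, -1.1, -0.9]
gripper_width: 0.0874
gripper_force: 0.0
```

Emit:
send_rows --moves '[{"slide": [0, 0, 0], "turn": -0.079, "gripper": 1}, {"slide": [0, 0, 0], "turn": -0.158, "gripper": 1}, {"slide": [0, 0, 0], "turn": -0.237, "gripper": 1}, {"slide": [0, 0, 0], "turn": -0.316, "gripper": 1}, {"slide": [0, 0, 0], "turn": -0.39, "gripper": 1}]'

```text
time_s: 5.93
tcp_pos: [0.5187, 0.3844, 0.317]
eef_rot: [-180.0, -0.0, -19.5]
contact_force: [0.5, 0.2, 0.6]
gripper_width: 0.0875
gripper_force: 0.0
```

Emit:
send_rows --moves '[{"slide": [0, 0, 0.1], "turn": -0.079, "gripper": 1}, {"slide": [0, 0, 0.2], "turn": -0.158, "gripper": 1}, {"slide": [0, 0, 0.25], "turn": -0.22, "gripper": 1}, {"slide": [0, 0, 0.25], "turn": -0.22, "gripper": 1}, {"slide": [0, 0, 0.25], "turn": -0.22, "gripper": 1}]'

```text
time_s: 6.35
tcp_pos: [0.5188, 0.3846, 0.2793]
eef_rot: [180.0, -0.0, -0.2]
contact_force: [-0.1, 0.0, -0.5]
gripper_width: 0.0878
gripper_force: 0.0
```

Emit:
send_rows --moves '[{"slide": [0, 0, 0.2], "turn": 0, "gripper": 1}, {"slide": [0, 0, 0.4], "turn": 0, "gripper": 1}, {"slide": [0, 0, 0.6], "turn": 0, "gripper": 1}, {"slide": [0, 0, 0.75], "turn": 0, "gripper": 1}, {"slide": [0, 0, 0.9], "turn": 0, "gripper": 1}]'

```text
time_s: 6.77
tcp_pos: [0.519, 0.3853, 0.144]
eef_rot: [-180.0, -0.1, -0.2]
contact_force: [-0.1, 0.2, 0.9]
gripper_width: 0.0872
gripper_force: 0.0
```

Emit:
send_rows --moves '[{"slide": [0, 0, 0], "turn": 0, "gripper": 0}, {"slide": [0, 0, 0], "turn": 0, "gripper": 0}, {"slide": [0, 0, 0], "turn": 0, "gripper": 0}, {"slide": [0, 0, 0], "turn": 0, "gripper": 0}, {"slide": [0, 0, 0], "turn": 0, "gripper": 0}]' --newtons 30

```text
time_s: 7.18
tcp_pos: [0.5193, 0.3861, 0.1461]
eef_rot: [-179.9, -0.1, -0.0]
contact_force: [-0.6, -0.9, 0.6]
gripper_width: 0.0599
gripper_force: 0.0
```

Emit:
send_rows --moves '[{"slide": [0, 0, 0], "turn": 0, "gripper": 0}, {"slide": [0, 0, 0], "turn": 0, "gripper": 0}, {"slide": [0, 0, 0], "turn": 0, "gripper": 0}, {"slide": [0, 0, 0], "turn": 0, "gripper": 0}, {"slide": [0, 0, 0], "turn": 0, "gripper": 0}]'

```text
time_s: 7.6
tcp_pos: [0.5186, 0.3854, 0.1441]
eef_rot: [180.0, -0.0, 0.0]
contact_force: [-0.1, 0.2, 0.9]
gripper_width: 0.0268
gripper_force: 0.0
```

Emit:
send_rows --moves '[{"slide": [0, 0, 0], "turn": 0, "gripper": 0}, {"slide": [0, 0, 0], "turn": 0, "gripper": 0}, {"slide": [0, 0, 0], "turn": 0, "gripper": 0}, {"slide": [0, 0, 0], "turn": 0, "gripper": 0}, {"slide": [0, 0, 0], "turn": 0, "gripper": 0}]'

```text
time_s: 8.02
tcp_pos: [0.5186, 0.3853, 0.1439]
eef_rot: [180.0, 0.0, -0.0]
contact_force: [-1.0, -0.2, -0.5]
gripper_width: 0.0179
gripper_force: 30.0
```

Emit:
send_rows --moves '[{"slide": [0, 0, -0.1], "turn": 0, "gripper": 0}, {"slide": [0, 0, -0.3], "turn": 0, "gripper": 0}, {"slide": [0, 0, -0.55], "turn": 0, "gripper": 0}, {"slide": [0, 0, -0.8], "turn": 0, "gripper": 0}, {"slide": [0, 0, -1], "turn": 0, "gripper": 0}]'

```text
time_s: 8.43
tcp_pos: [0.519, 0.3855, 0.2972]
eef_rot: [-179.9, -0.1, 0.0]
contact_force: [0.3, 0.4, 0.3]
gripper_width: 0.0178
gripper_force: 30.0
```

Run:
```python
from h import *
s=get_state(); print(s['time_s'],s['tcp_pos'],s['gripper_width'])
p=s['tcp_pos']; o=[]
for n in('side','top'):
    c=cap(n,n+'2.png')
    print(n,'exp head top',proj(c,p-[0,0,.061]),'tip',proj(c,p-[0,0,.136]),'handle top',proj(c,p+[0,0,.059]))
    for k in('brush','beaker_tall','beaker_short'):print([(k,round(r['p'],2),np.round(r['location'],3)) for r in optics.look_for(n,k)])
    u,v=proj(c,p-[0,0,.06]).astype(int); u=max(u,80);v=min(max(v,90),390); print('crop org',u-80,v-90)
    o.append(cv2.resize(c['img'][v-90:v+90,u-80:u+80,::-1],None,fx=2.5,fy=2.5))
cv2.imwrite('pics/crop2.png',np.hstack(o))
```

```text
8.4333 [0.51896736 0.38546164 0.29719736] 0.017784448452227167
side exp head top [213.05557368 310.84525014] tip [220.06384296 346.63056841] handle top [199.43430326 241.29291446]
[('brush', 0.66, array([0.513, 0.395, 0.227]))]
[('beaker_tall', 0.93, array([0.447, 0.028, 0.077]))]
[('beaker_short', 0.71, array([0.42 , 0.292, 0.046]))]
crop org 132 220
top exp head top [ 85.98101602 280.82569475] tip [105.54470568 282.64897219] handle top [ 45.62352864 277.06449748]
[('brush', 0.6, array([0.514, 0.371, 0.166]))]
[('beaker_tall', 0.77, array([ 0.453, -0.003,  0.005])), ('beaker_tall', 0.42, array([0.518, 0.38 , 0.012]))]
[]
crop org 5 190
```

View pics/crop2.png

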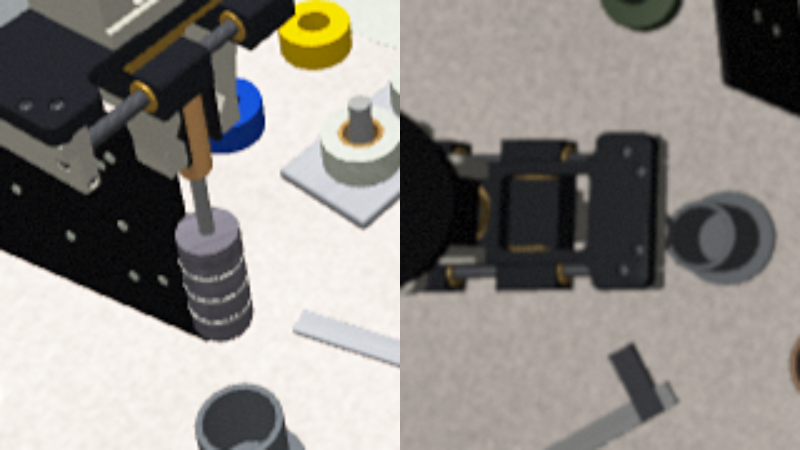

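The side crop shows the brush hanging upright in the fingers, tip at (221,349) against an expected (220,347), so the grip is good. The emptied pot shows in the top crop. Next I'll refine the beaker positions with a silhouette fit.

```bash
cat >> h.py <<'E'
from scipy.optimize import minimize
def hull(c,x,y,r,h):
    a=np.linspace(0,2*np.pi,40)
    P=np.array([proj(c,[x+r*np.cos(t),y+r*np.sin(t),z]) for z in(0,h) for t in a])
    m=np.zeros((480,640),np.uint8); cv2.fillConvexPoly(m,cv2.convexHull(np.round(P*16).astype(np.int32)),255,cv2.LINE_AA,4); return m/255.
def fitb(c,x,y,r,h):
    hsv=cv2.cvtColor(c['img'],cv2.COLOR_RGB2HSV)
    near=hull(c,x,y,r+.025,h)>0
    b=((hsv[...,1]>85)&((hsv[...,0]<20)|(hsv[...,0]>170))&near).astype(float)
    b=cv2.morphologyEx(b,cv2.MORPH_CLOSE,np.ones((9,9)))
    f=lambda p:np.abs(hull(c,p[0],p[1],r,h)-b).sum()
    q=minimize(f,[x,y],method='Nelder-Mead',options=dict(initial_simplex=[[x,y],[x+.01,y],[x,y+.01]],xatol=2e-4))
    return np.round(q.x,4),round(q.fun/b.sum(),2)
T=(.031,.11); S=(.033,.075)
E
python3 - <<'E'
from h import *
for n in('side','top'):
    c=cap(n); print(n,fitb(c,.453,0,*T),fitb(c,.422,.284,*S))
E
```

```text
side (array([ 0.4532, -0.0026]), np.float64(0.11)) (array([0.4227, 0.2813]), np.float64(0.11))
top (array([0.4557, 0.0026]), np.float64(0.65)) (array([0.4251, 0.2818]), np.float64(0.23))
```

Emit:
send_rows --moves '[{"slide": [-0.01, 0.12, 0], "turn": 0, "gripper": 0}, {"slide": [-0.04, 0.3, 0], "turn": 0, "gripper": 0}, {"slide": [-0.08, 0.5, 0], "turn": 0, "gripper": 0}, {"slide": [-0.11, 0.7, 0], "turn": 0, "gripper": 0}, {"slide": [-0.145, 0.859, 0], "turn": 0, "gripper": 0}]'

```text
time_s: 9.35
tcp_pos: [0.4963, 0.2547, 0.2935]
eef_rot: [179.9, 0.0, -0.0]
contact_force: [0.5, 0.9, -0.1]
gripper_width: 0.0175
gripper_force: 30.0
```

Emit:
send_rows --moves '[{"slide": [-0.03, 0.17, 0], "turn": 0, "gripper": 0}, {"slide": [-0.06, 0.34, 0], "turn": 0, "gripper": 0}, {"slide": [-0.09, 0.51, 0], "turn": 0, "gripper": 0}, {"slide": [-0.12, 0.68, 0], "turn": 0, "gripper": 0}, {"slide": [-0.145, 0.859, 0], "turn": 0, "gripper": 0}]'

```text
time_s: 9.77
tcp_pos: [0.4745, 0.1265, 0.2937]
eef_rot: [180.0, 0.0, 0.0]
contact_force: [-0.0, -1.3, -0.6]
gripper_width: 0.0174
gripper_force: 30.0
```

Emit:
send_rows --moves '[{"slide": [-0.03, 0.2, 0], "turn": 0, "gripper": 0}, {"slide": [-0.07, 0.45, 0], "turn": 0, "gripper": 0}, {"slide": [-0.12, 0.7, 0], "turn": 0, "gripper": 0}, {"slide": [-0.145, 0.859, 0], "turn": 0, "gripper": 0}, {"slide": [-0.145, 0.859, 0], "turn": 0, "gripper": 0}]'

```text
time_s: 10.18
tcp_pos: [0.452, -0.0045, 0.294]
eef_rot: [180.0, 0.0, -0.2]
contact_force: [1.0, -0.2, -0.3]
gripper_width: 0.017
gripper_force: 30.0
```

Run:
```python
from h import *
s=get_state(); p=s['tcp_pos']; print(s['time_s'],p)
c=cap('side','side3.png'); print(fitb(c,.454,0,*T),fitb(c,.4235,.2815,*S))
u,v=proj(c,p-[0,0,.08]).astype(int)
print('org',u-80,v-60,'tip exp',proj(c,p-[0,0,.138]))
cv2.imwrite('pics/crop3.png',cv2.resize(c['img'][v-60:v+120,u-80:u+80,::-1],None,fx=3,fy=3))
```

```text
10.1833 [ 0.4520143  -0.00446965  0.29403953]
(array([ 0.4539, -0.0032]), np.float64(0.11)) (array([0.4227, 0.2814]), np.float64(0.11))
org 315 134 tip exp [391.98497733 220.61074077]
```

View pics/crop3.png

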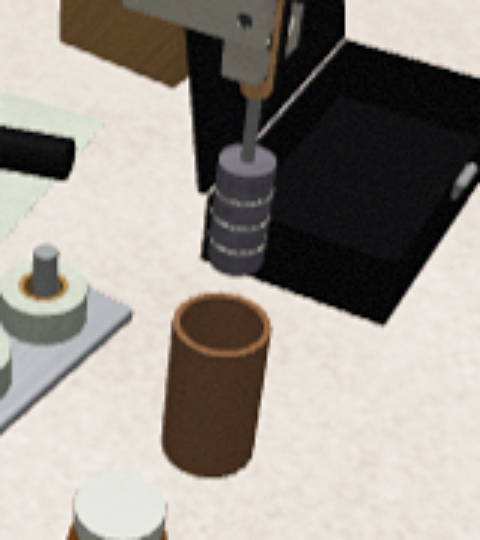

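Side crop: the brush tip at about (395,222) hangs just above the tall beaker, whose rim centre is about (389,242). A 3 mm correction is needed.

Emit:
send_rows --moves '[{"slide": [0.02, -0.02, 0.1], "turn": 0, "gripper": 0}, {"slide": [0.02, -0.02, 0.35], "turn": 0, "gripper": 0}, {"slide": [0.02, -0.02, 0.6], "turn": 0, "gripper": 0}, {"slide": [0.02, -0.02, 0.8], "turn": 0, "gripper": 0}, {"slide": [0.02, -0.02, 0.96], "turn": 0, "gripper": 0}]'

```text
time_s: 10.65
tcp_pos: [0.4553, 0.0022, 0.1474]
eef_rot: [180.0, 0.1, 0.0]
contact_force: [0.3, -1.1, 0.1]
gripper_width: 0.0174
gripper_force: 30.0
```

Emit:
send_rows --moves '[{"slide": [0, 0, 0], "turn": 0, "gripper": 0}, {"slide": [0, 0, 0], "turn": 0, "gripper": 0}, {"slide": [0, 0, 0], "turn": 0, "gripper": 0}, {"slide": [0, 0, 0], "turn": 0, "gripper": 0}, {"slide": [0, 0, 0], "turn": 0, "gripper": 0}]'

```text
time_s: 11.07
tcp_pos: [0.4574, 0.0024, 0.1516]
eef_rot: [-179.9, -0.2, 0.0]
contact_force: [-0.8, -0.1, -0.6]
gripper_width: 0.0179
gripper_force: 30.0
```

Run:
```python
from h import *
s=get_state(); p=s['tcp_pos']; print(s['time_s'],p,s['contact_force'],s['joint_torque'])
c=cap('side'); print(fitb(c,.454,0,*T))
u,v=proj(c,p-[0,0,.06]).astype(int)
print('head top exp',proj(c,p-[0,0,.063]),u-60,v-60)
cv2.imwrite('pics/crop4.png',cv2.resize(c['img'][v-60:v+90,u-60:u+60,::-1],None,fx=3,fy=3))
```

```text
11.0667 [0.45737067 0.00237722 0.15158632] [-0.82853659 -0.07394641 -0.57670227] [ 5.98737225e-02 -3.04348755e+01  2.57315415e+01  6.11383975e+00
  7.94417923e-02 -2.92535733e-03]
(array([ 0.4538, -0.0036]), np.float64(0.11))
head top exp [384.41857942 249.08567944] 324 187
```

View pics/crop4.png

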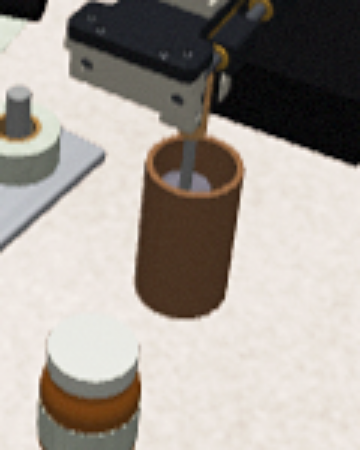

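The crop shows the brush head down inside the tall beaker, rim at about (389,242). Now the strokes.

Emit:
send_rows --moves '[{"slide": [0, 0, -0.15], "turn": 0, "gripper": 0}, {"slide": [0, 0, -0.35], "turn": 0, "gripper": 0}, {"slide": [0, 0, -0.5], "turn": 0, "gripper": 0}, {"slide": [0, 0, -0.5], "turn": 0, "gripper": 0}, {"slide": [0, 0, -0.5], "turn": 0, "gripper": 0}]'

```text
time_s: 11.53
tcp_pos: [0.4572, 0.0023, 0.227]
eef_rot: [-179.9, -0.2, -0.0]
contact_force: [-0.2, -0.6, -1.4]
gripper_width: 0.0176
gripper_force: 30.0
```

Emit:
send_rows --moves '[{"slide": [0, 0, 0.2], "turn": 0, "gripper": 0}, {"slide": [0, 0, 0.4], "turn": 0, "gripper": 0}, {"slide": [0, 0, 0.52], "turn": 0, "gripper": 0}, {"slide": [0, 0, 0.52], "turn": 0, "gripper": 0}, {"slide": [0, 0, 0.52], "turn": 0, "gripper": 0}]'

```text
time_s: 11.95
tcp_pos: [0.4557, 0.0015, 0.1465]
eef_rot: [179.9, 0.1, 0.0]
contact_force: [0.3, 0.4, -0.0]
gripper_width: 0.0175
gripper_force: 30.0
```

Emit:
send_rows --moves '[{"slide": [0, 0, 0], "turn": 0, "gripper": 0}, {"slide": [0, 0, -0.2], "turn": 0, "gripper": 0}, {"slide": [0, 0, -0.4], "turn": 0, "gripper": 0}, {"slide": [0, 0, -0.52], "turn": 0, "gripper": 0}, {"slide": [0, 0, -0.52], "turn": 0, "gripper": 0}]'

```text
time_s: 12.37
tcp_pos: [0.459, 0.0025, 0.2306]
eef_rot: [-179.9, -0.5, 0.0]
contact_force: [1.0, 0.2, -0.3]
gripper_width: 0.0173
gripper_force: 30.0
```

Emit:
send_rows --moves '[{"slide": [0, 0, 0], "turn": 0, "gripper": 0}, {"slide": [0, 0, 0.2], "turn": 0, "gripper": 0}, {"slide": [0, 0, 0.4], "turn": 0, "gripper": 0}, {"slide": [0, 0, 0.52], "turn": 0, "gripper": 0}, {"slide": [0, 0, 0.52], "turn": 0, "gripper": 0}]'

```text
time_s: 12.78
tcp_pos: [0.4535, 0.001, 0.1433]
eef_rot: [179.9, 0.4, -0.1]
contact_force: [-0.2, 0.5, -0.3]
gripper_width: 0.0177
gripper_force: 30.0
```

Emit:
send_rows --moves '[{"slide": [0, 0, 0], "turn": 0, "gripper": 0}, {"slide": [0, 0, 0], "turn": 0, "gripper": 0}, {"slide": [0, 0, 0], "turn": 0, "gripper": 0}, {"slide": [0, 0, 0], "turn": 0, "gripper": 0}, {"slide": [0, 0, 0], "turn": 0, "gripper": 0}]'

```text
time_s: 13.2
tcp_pos: [0.4568, 0.0021, 0.1479]
eef_rot: [-180.0, -0.1, 0.0]
contact_force: [0.0, -0.4, -0.9]
gripper_width: 0.0176
gripper_force: 30.0
```

Emit:
send_rows --moves '[{"slide": [0, 0, -0.15], "turn": 0, "gripper": 0}, {"slide": [0, 0, -0.35], "turn": 0, "gripper": 0}, {"slide": [0, 0, -0.6], "turn": 0, "gripper": 0}, {"slide": [0, 0, -0.8], "turn": 0, "gripper": 0}, {"slide": [0, 0, -1], "turn": 0, "gripper": 0}]'

```text
time_s: 13.62
tcp_pos: [0.4562, 0.0018, 0.2995]
eef_rot: [-180.0, -0.1, 0.0]
contact_force: [1.1, 0.7, -1.6]
gripper_width: 0.0174
gripper_force: 30.0
```

Run:
```python
from h import *
s=get_state(); p=s['tcp_pos']; print(s['time_s'],p)
c=cap('side'); print(fitb(c,.454,0,*T),fitb(c,.4235,.2815,*S))
```

```text
13.6167 [0.45622416 0.00177818 0.29954626]
(array([ 0.4539, -0.0032]), np.float64(0.11)) (array([0.4227, 0.2814]), np.float64(0.11))
```

Emit:
send_rows --moves '[{"slide": [-0.02, -0.12, 0], "turn": 0, "gripper": 0}, {"slide": [-0.04, -0.32, 0], "turn": 0, "gripper": 0}, {"slide": [-0.06, -0.54, 0], "turn": 0, "gripper": 0}, {"slide": [-0.08, -0.75, 0], "turn": 0, "gripper": 0}, {"slide": [-0.104, -0.937, 0], "turn": 0, "gripper": 0}]'

```text
time_s: 14.08
tcp_pos: [0.4404, 0.144, 0.2975]
eef_rot: [-179.9, -0.1, -0.0]
contact_force: [0.8, -0.1, -0.4]
gripper_width: 0.0178
gripper_force: 30.0
```

Emit:
send_rows --moves '[{"slide": [-0.02, -0.22, 0], "turn": 0, "gripper": 0}, {"slide": [-0.04, -0.45, 0], "turn": 0, "gripper": 0}, {"slide": [-0.07, -0.7, 0], "turn": 0, "gripper": 0}, {"slide": [-0.104, -0.85, 0], "turn": 0, "gripper": 0}, {"slide": [-0.104, -0.937, 0], "turn": 0, "gripper": 0}]'

```text
time_s: 14.5
tcp_pos: [0.4243, 0.2855, 0.297]
eef_rot: [-180.0, 0.0, 0.1]
contact_force: [1.1, -0.5, -0.5]
gripper_width: 0.0176
gripper_force: 30.0
```

Run:
```python
from h import *
s=get_state(); p=s['tcp_pos']; print(s['time_s'],p)
c=cap('side'); print(fitb(c,.4235,.2815,*S)); print('tip exp',proj(c,p-[0,0,.138]))
u,v=proj(c,p-[0,0,.06]).astype(int); print(u-60,v-60)
cv2.imwrite('pics/crop5.png',cv2.resize(c['img'][v-60:v+130,u-60:u+80,::-1],None,fx=3,fy=3))
```

```text
14.5 [0.4243497  0.28547379 0.29704061]
(array([0.4227, 0.2814]), np.float64(0.11))
tip exp [316.28894395 330.39024294]
256 233
```

View pics/crop5.png

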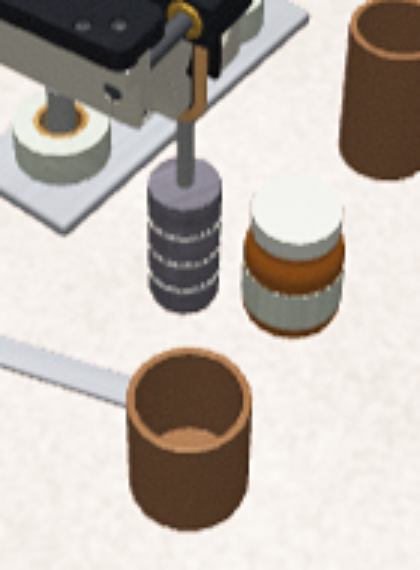

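Side crop: brush tip at (317,332) above the short beaker, rim centre (319,366), well aligned.

Emit:
send_rows --moves '[{"slide": [0, 0.01, 0.1], "turn": 0, "gripper": 0}, {"slide": [0, 0.01, 0.35], "turn": 0, "gripper": 0}, {"slide": [0, 0.01, 0.6], "turn": 0, "gripper": 0}, {"slide": [0, 0.01, 0.8], "turn": 0, "gripper": 0}, {"slide": [0, 0.01, 0.99], "turn": 0, "gripper": 0}]'

```text
time_s: 14.97
tcp_pos: [0.425, 0.2804, 0.1471]
eef_rot: [180.0, 0.0, -0.0]
contact_force: [-0.6, 0.5, -0.7]
gripper_width: 0.0178
gripper_force: 30.0
```

Emit:
send_rows --moves '[{"slide": [0, 0, 0], "turn": 0, "gripper": 0}, {"slide": [0, 0, 0], "turn": 0, "gripper": 0}, {"slide": [0, 0, 0], "turn": 0, "gripper": 0}, {"slide": [0, 0, 0], "turn": 0, "gripper": 0}, {"slide": [0, 0, 0], "turn": 0, "gripper": 0}]'

```text
time_s: 15.38
tcp_pos: [0.426, 0.2823, 0.1505]
eef_rot: [-179.8, -0.1, 0.0]
contact_force: [0.3, 0.4, -1.2]
gripper_width: 0.0173
gripper_force: 30.0
```

Emit:
send_rows --moves '[{"slide": [0, 0, -0.15], "turn": 0, "gripper": 0}, {"slide": [0, 0, -0.3], "turn": 0, "gripper": 0}, {"slide": [0, 0, -0.4], "turn": 0, "gripper": 0}, {"slide": [0, 0, -0.4], "turn": 0, "gripper": 0}, {"slide": [0, 0, -0.4], "turn": 0, "gripper": 0}]'

```text
time_s: 15.8
tcp_pos: [0.4256, 0.2822, 0.2104]
eef_rot: [-179.8, -0.1, 0.0]
contact_force: [-0.4, 0.3, -1.0]
gripper_width: 0.0175
gripper_force: 30.0
```

Emit:
send_rows --moves '[{"slide": [0, 0, 0.15], "turn": 0, "gripper": 0}, {"slide": [0, 0, 0.3], "turn": 0, "gripper": 0}, {"slide": [0, 0, 0.41], "turn": 0, "gripper": 0}, {"slide": [0, 0, 0.41], "turn": 0, "gripper": 0}, {"slide": [0, 0, 0.41], "turn": 0, "gripper": 0}]'

```text
time_s: 16.22
tcp_pos: [0.4248, 0.2808, 0.1464]
eef_rot: [179.9, 0.1, 0.0]
contact_force: [-0.1, -0.7, 0.4]
gripper_width: 0.0175
gripper_force: 30.0
```

Emit:
send_rows --moves '[{"slide": [0, 0, 0], "turn": 0, "gripper": 0}, {"slide": [0, 0, -0.2], "turn": 0, "gripper": 0}, {"slide": [0, 0, -0.4], "turn": 0, "gripper": 0}, {"slide": [0, 0, -0.4], "turn": 0, "gripper": 0}, {"slide": [0, 0, -0.4], "turn": 0, "gripper": 0}]'

```text
time_s: 16.63
tcp_pos: [0.4263, 0.2829, 0.2103]
eef_rot: [-179.7, -0.2, 0.0]
contact_force: [0.4, 0.1, -1.4]
gripper_width: 0.0176
gripper_force: 30.0
```

Emit:
send_rows --moves '[{"slide": [0, 0, 0.15], "turn": 0, "gripper": 0}, {"slide": [0, 0, 0.3], "turn": 0, "gripper": 0}, {"slide": [0, 0, 0.4], "turn": 0, "gripper": 0}, {"slide": [0, 0, 0.4], "turn": 0, "gripper": 0}, {"slide": [0, 0, 0.4], "turn": 0, "gripper": 0}]'

```text
time_s: 17.05
tcp_pos: [0.425, 0.2811, 0.1468]
eef_rot: [179.9, 0.0, 0.0]
contact_force: [-0.2, 0.3, 0.2]
gripper_width: 0.0174
gripper_force: 30.0
```

Emit:
send_rows --moves '[{"slide": [0, 0, 0], "turn": 0, "gripper": 0}, {"slide": [0, 0, 0], "turn": 0, "gripper": 0}, {"slide": [0, 0, 0], "turn": 0, "gripper": 0}, {"slide": [0, 0, 0], "turn": 0, "gripper": 0}, {"slide": [0, 0, 0], "turn": 0, "gripper": 0}]'

```text
time_s: 17.47
tcp_pos: [0.4253, 0.2817, 0.1476]
eef_rot: [-180.0, -0.0, 0.0]
contact_force: [0.1, -0.3, -0.7]
gripper_width: 0.0177
gripper_force: 30.0
```

Emit:
send_rows --moves '[{"slide": [0, 0, -0.15], "turn": 0, "gripper": 0}, {"slide": [0, 0, -0.35], "turn": 0, "gripper": 0}, {"slide": [0, 0, -0.6], "turn": 0, "gripper": 0}, {"slide": [0, 0, -0.8], "turn": 0, "gripper": 0}, {"slide": [0, 0, -1], "turn": 0, "gripper": 0}]'

```text
time_s: 17.88
tcp_pos: [0.4251, 0.2814, 0.2993]
eef_rot: [-179.9, -0.0, 0.0]
contact_force: [-0.3, -0.1, -0.6]
gripper_width: 0.0172
gripper_force: 30.0
```

Run:
```python
from h import *
s=get_state(); p=s['tcp_pos']; print(s['time_s'],p)
c=cap('side'); print(fitb(c,.454,0,*T),fitb(c,.4235,.2815,*S))
```

```text
17.8833 [0.42509927 0.28136451 0.29926151]
(array([ 0.4533, -0.0032]), np.float64(0.12)) (array([0.4227, 0.2814]), np.float64(0.11))
```

Emit:
send_rows --moves '[{"slide": [0.1, -0.1, 0], "turn": 0, "gripper": 0}, {"slide": [0.25, -0.28, 0], "turn": 0, "gripper": 0}, {"slide": [0.42, -0.47, 0], "turn": 0, "gripper": 0}, {"slide": [0.56, -0.62, 0], "turn": 0, "gripper": 0}, {"slide": [0.627, -0.697, 0], "turn": 0, "gripper": 0}]'

```text
time_s: 18.35
tcp_pos: [0.5211, 0.3881, 0.2957]
eef_rot: [180.0, 0.0, 0.0]
contact_force: [0.2, 0.1, -1.3]
gripper_width: 0.0175
gripper_force: 30.0
```

Emit:
send_rows --moves '[{"slide": [0, 0, 0], "turn": 0, "gripper": 0}, {"slide": [0, 0, 0], "turn": 0, "gripper": 0}, {"slide": [0, 0, 0.1], "turn": 0, "gripper": 0}, {"slide": [0, 0, 0.25], "turn": 0, "gripper": 0}, {"slide": [0, 0, 0.4], "turn": 0, "gripper": 0}]'

```text
time_s: 18.77
tcp_pos: [0.5189, 0.3856, 0.2377]
eef_rot: [-179.9, -0.1, -0.0]
contact_force: [0.7, 0.7, -1.3]
gripper_width: 0.0178
gripper_force: 30.0
```

Run:
```python
from h import *
s=get_state(); p=s['tcp_pos']; print(s['time_s'],p)
c=cap('side'); print('tip exp',proj(c,p-[0,0,.138])); u,v=proj(c,p-[0,0,.1]).astype(int); print(u-60,v-60)
cv2.imwrite('pics/crop6.png',cv2.resize(c['img'][v-60:v+90,u-60:u+60,::-1],None,fx=3,fy=3))
```

```text
18.7667 [0.51888806 0.38560688 0.23767393]
tip exp [225.1136934 372.6396665]
162 296
```

View pics/crop6.png

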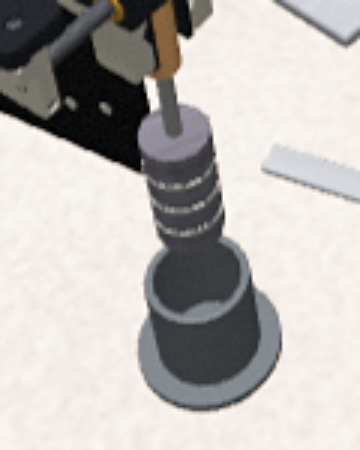

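The head hangs above the pot (rim centre about (228,389)) and is aligned. Lower, release, rise.

Emit:
send_rows --moves '[{"slide": [0, 0, 0.1], "turn": 0, "gripper": 0}, {"slide": [0, 0, 0.25], "turn": 0, "gripper": 0}, {"slide": [0, 0, 0.4], "turn": 0, "gripper": 0}, {"slide": [0, 0, 0.52], "turn": 0, "gripper": 0}, {"slide": [0, 0, 0.6], "turn": 0, "gripper": 0}]'

```text
time_s: 19.23
tcp_pos: [0.5183, 0.3851, 0.1462]
eef_rot: [180.0, 0.1, -0.0]
contact_force: [0.4, 1.0, -0.4]
gripper_width: 0.0174
gripper_force: 30.0
```

Emit:
send_rows --moves '[{"slide": [0, 0, 0], "turn": 0, "gripper": 0}, {"slide": [0, 0, 0], "turn": 0, "gripper": 0.4}, {"slide": [0, 0, 0], "turn": 0, "gripper": 0.6}, {"slide": [0, 0, 0], "turn": 0, "gripper": 1}, {"slide": [0, 0, 0], "turn": 0, "gripper": 1}]'

```text
time_s: 19.65
tcp_pos: [0.5197, 0.3866, 0.1486]
eef_rot: [-179.9, -0.1, 0.0]
contact_force: [0.5, -0.4, 0.6]
gripper_width: 0.0387
gripper_force: 0.0
```

Emit:
send_rows --moves '[{"slide": [0, 0, 0], "turn": 0, "gripper": 1}, {"slide": [0, 0, 0], "turn": 0, "gripper": 1}, {"slide": [0, 0, -0.1], "turn": 0, "gripper": 1}, {"slide": [0, 0, -0.3], "turn": 0, "gripper": 1}, {"slide": [0, 0, -0.5], "turn": 0, "gripper": 1}]'

```text
time_s: 20.07
tcp_pos: [0.5187, 0.3854, 0.2219]
eef_rot: [179.9, 0.1, -0.0]
contact_force: [0.3, 1.5, 1.1]
gripper_width: 0.0717
gripper_force: 0.0
```

Emit:
send_rows --moves '[{"slide": [0, 0, -0.2], "turn": 0, "gripper": 1}, {"slide": [0, 0, -0.4], "turn": 0, "gripper": 1}, {"slide": [0, 0, -0.5], "turn": 0, "gripper": 1}, {"slide": [0, 0, -0.5], "turn": 0, "gripper": 1}, {"slide": [0, 0, -0.5], "turn": 0, "gripper": 1}]'

```text
time_s: 20.48
tcp_pos: [0.5194, 0.3863, 0.2983]
eef_rot: [-179.9, -0.1, -0.0]
contact_force: [-0.1, 0.2, -0.6]
gripper_width: 0.0877
gripper_force: 0.0
```

Run:
```python
from h import *
s=get_state(); p=s['tcp_pos']; print(s['time_s'],p,s['eef_rot'],s['joints'])
c=cap('side','side7.png'); print(proj(c,[.519,.386,.201]))
for n in('side','top'):
    c=cap(n)
    print(n,[(round(r['p'],2),np.round(r['location'],3)) for r in optics.look_for(n,'roll1')],fitb(c,.454,0,*T),fitb(c,.4235,.2815,*S))
```

```text
20.4833 [0.51936685 0.38633318 0.29829054] [-1.79881415e+02 -7.55530688e-02 -1.21144150e-03] [ 5.38744508e+01  1.59051880e+01  3.32072763e+00 -9.10696067e-03
 -7.72752127e+01  3.61264110e+01]
[216.17767922 328.51898843]
side [(0.8, array([0.613, 0.146, 0.039])), (0.8, array([0.734, 0.161, 0.029])), (0.65, array([ 0.6  , -0.022,  0.042])), (0.63, array([0.609, 0.066, 0.041])), (0.59, array([0.737, 0.045, 0.024]))] (array([ 0.4532, -0.0024]), np.float64(0.11)) (array([0.4227, 0.2814]), np.float64(0.11))
top [(0.96, array([ 0.613, -0.031,  0.043])), (0.77, array([0.751, 0.037, 0.028])), (0.76, array([0.619, 0.054, 0.04 ])), (0.75, array([0.743, 0.154, 0.032])), (0.7, array([0.621, 0.133, 0.048]))] (array([0.4559, 0.0025]), np.float64(1.05)) (array([0.4252, 0.2809]), np.float64(0.23))
```

View pics/side7.png

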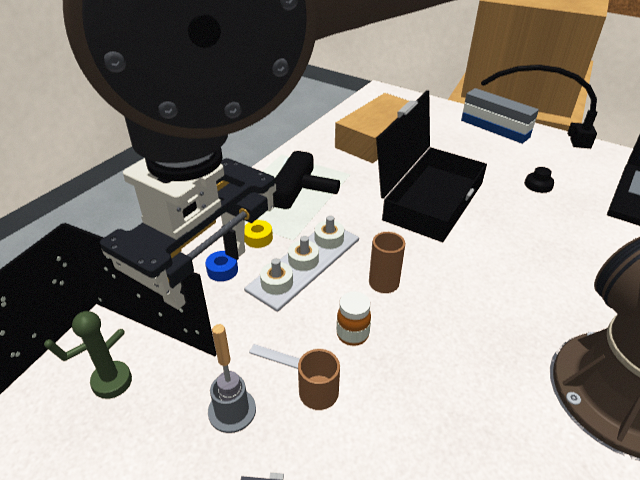

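The brush stands in its pot at (230,400), with beakers and jar in place. The arm is clear above and the three rolls are visible at (277,275), (303,250) and (329,233). Moving to roll1.

Emit:
send_rows --moves '[{"slide": [0.04, 0.19, 0], "turn": 0, "gripper": 1}, {"slide": [0.08, 0.38, 0], "turn": 0, "gripper": 1}, {"slide": [0.12, 0.57, 0], "turn": 0, "gripper": 1}, {"slide": [0.16, 0.76, 0], "turn": 0, "gripper": 1}, {"slide": [0.2, 0.94, 0], "turn": 0, "gripper": 1}]'

```text
time_s: 21.15
tcp_pos: [0.5491, 0.2435, 0.2964]
eef_rot: [180.0, 0.1, 0.0]
contact_force: [0.2, 0.0, -0.0]
gripper_width: 0.0874
gripper_force: 0.0
```

Emit:
send_rows --moves '[{"slide": [0.04, 0.19, 0], "turn": 0, "gripper": 1}, {"slide": [0.08, 0.38, 0], "turn": 0, "gripper": 1}, {"slide": [0.12, 0.57, 0], "turn": 0, "gripper": 1}, {"slide": [0.16, 0.76, 0], "turn": 0, "gripper": 1}, {"slide": [0.2, 0.94, 0], "turn": 0, "gripper": 1}]'

```text
time_s: 21.57
tcp_pos: [0.5791, 0.1024, 0.2965]
eef_rot: [180.0, 0.1, -0.0]
contact_force: [-0.7, 0.1, 0.6]
gripper_width: 0.0874
gripper_force: 0.0
```

Emit:
send_rows --moves '[{"slide": [0.04, 0.19, 0], "turn": 0.079, "gripper": 1}, {"slide": [0.08, 0.38, 0], "turn": 0.158, "gripper": 1}, {"slide": [0.12, 0.57, 0], "turn": 0.237, "gripper": 1}, {"slide": [0.16, 0.76, 0], "turn": 0.316, "gripper": 1}, {"slide": [0.2, 0.94, 0], "turn": 0.39, "gripper": 1}]'

```text
time_s: 21.98
tcp_pos: [0.6091, -0.0386, 0.2964]
eef_rot: [180.0, 0.0, -35.5]
contact_force: [0.5, 0.1, 0.7]
gripper_width: 0.0876
gripper_force: 0.0
```

Emit:
send_rows --moves '[{"slide": [0, 0, 0], "turn": 0.079, "gripper": 1}, {"slide": [0, 0, 0], "turn": 0.158, "gripper": 1}, {"slide": [0, 0, 0], "turn": 0.237, "gripper": 1}, {"slide": [0, 0, 0], "turn": 0.316, "gripper": 1}, {"slide": [0, 0, 0], "turn": 0.39, "gripper": 1}]'

```text
time_s: 22.4
tcp_pos: [0.609, -0.0372, 0.2962]
eef_rot: [179.9, 0.0, -70.6]
contact_force: [0.0, -0.5, -0.3]
gripper_width: 0.0875
gripper_force: 0.0
```

Emit:
send_rows --moves '[{"slide": [0, 0, 0], "turn": 0.079, "gripper": 1}, {"slide": [0, 0, 0], "turn": 0.158, "gripper": 1}, {"slide": [0, 0, 0], "turn": 0.237, "gripper": 1}, {"slide": [0, 0, 0], "turn": 0.27, "gripper": 1}, {"slide": [0, 0, 0], "turn": 0.27, "gripper": 1}]'

```text
time_s: 22.82
tcp_pos: [0.609, -0.037, 0.2963]
eef_rot: [179.9, -0.0, -94.6]
contact_force: [-0.0, 0.4, -0.2]
gripper_width: 0.0877
gripper_force: 0.0
```

Run:
```python
from h import *
s=get_state(); p=s['tcp_pos']; print(s['time_s'],p,s['eef_rot'])
c=cap('wrist','w8.png')
im=c['img'].copy()
for q in((.6236,.1311),(.6174,.0476),(.6103,-.037)):
    u=proj(c,[*q,.042]); print(u)
    for r in(.032,):
        P=np.array([proj(c,[q[0]+r*np.cos(t),q[1]+r*np.sin(t),.042]) for t in np.linspace(0,6.28,30)]).astype(int); cv2.polylines(im,[P],1,(255,0,0),1)
    P=np.array([proj(c,[q[0]+.009*np.cos(t),q[1]+.009*np.sin(t),.074]) for t in np.linspace(0,6.28,30)]).astype(int); cv2.polylines(im,[P],1,(0,0,255),1)
cv2.imwrite('pics/w8o.png',im[:,:,::-1])
```

```text
22.8167 [ 0.6089908  -0.03702244  0.29628179] [ 1.79926769e+02 -2.11578359e-02 -9.46396111e+01]
[318.93118292 325.16258837]
[318.36292169 263.32704335]
[318.44242176 193.15094796]
```

View pics/w8o.png

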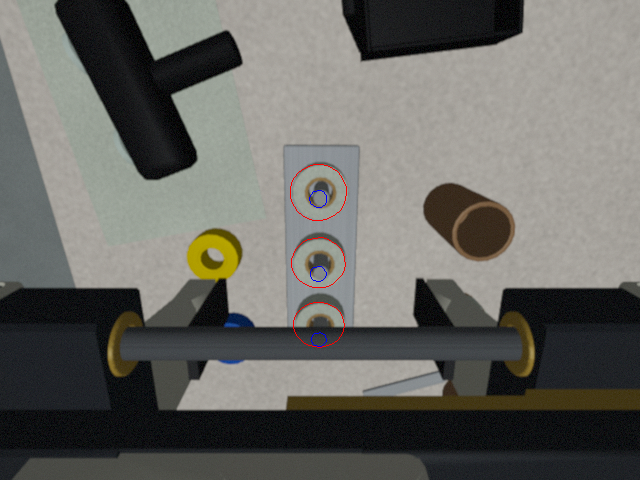

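The overlaid circles fall on the three rolls (318,192), (318,262), (318,325), so the stand fit is good. Descend on roll1 and grip.

Emit:
send_rows --moves '[{"slide": [0, -0.009, 0.2], "turn": 0, "gripper": 1}, {"slide": [0, -0.009, 0.4], "turn": 0, "gripper": 1}, {"slide": [0, -0.009, 0.6], "turn": 0, "gripper": 1}, {"slide": [0, -0.009, 0.8], "turn": 0, "gripper": 1}, {"slide": [0, -0.009, 0.95], "turn": 0, "gripper": 1}]'

```text
time_s: 23.28
tcp_pos: [0.6093, -0.0372, 0.1517]
eef_rot: [179.9, -0.0, -94.4]
contact_force: [-0.9, 0.1, 0.0]
gripper_width: 0.0873
gripper_force: 0.0
```

Emit:
send_rows --moves '[{"slide": [0, 0, 0.2], "turn": 0, "gripper": 1}, {"slide": [0, 0, 0.4], "turn": 0, "gripper": 1}, {"slide": [0, 0, 0.6], "turn": 0, "gripper": 1}, {"slide": [0, 0, 0.8], "turn": 0, "gripper": 1}, {"slide": [0, 0, 0.9], "turn": 0, "gripper": 1}]'

```text
time_s: 23.7
tcp_pos: [0.6083, -0.0375, 0.0156]
eef_rot: [179.7, -0.1, -94.4]
contact_force: [-0.1, 0.5, 0.5]
gripper_width: 0.0877
gripper_force: 0.0
```

Emit:
send_rows --moves '[{"slide": [0, 0, 0], "turn": 0, "gripper": 0}, {"slide": [0, 0, 0], "turn": 0, "gripper": 0}, {"slide": [0, 0, 0], "turn": 0, "gripper": 0}, {"slide": [0, 0, 0], "turn": 0, "gripper": 0}, {"slide": [0, 0, 0], "turn": 0, "gripper": 0}]' --newtons 25

```text
time_s: 24.12
tcp_pos: [0.6116, -0.0369, 0.0212]
eef_rot: [-179.8, 0.0, -94.5]
contact_force: [-0.4, 0.8, 2.0]
gripper_width: 0.0637
gripper_force: 25.0
```

Emit:
send_rows --moves '[{"slide": [0, 0, 0], "turn": 0, "gripper": 0}, {"slide": [0, 0, 0], "turn": 0, "gripper": 0}, {"slide": [0, 0, 0], "turn": 0, "gripper": 0}, {"slide": [0, 0, 0], "turn": 0, "gripper": 0}, {"slide": [0, 0, 0], "turn": 0, "gripper": 0}]'

```text
time_s: 24.53
tcp_pos: [0.6116, -0.0369, 0.0212]
eef_rot: [-179.9, 0.0, -94.5]
contact_force: [-0.5, 0.3, 8.1]
gripper_width: 0.0633
gripper_force: 25.0
```

Emit:
send_rows --moves '[{"slide": [0, 0, -0.1], "turn": 0, "gripper": 0}, {"slide": [0, 0, -0.3], "turn": 0, "gripper": 0}, {"slide": [0, 0, -0.55], "turn": 0, "gripper": 0}, {"slide": [0, 0, -0.8], "turn": 0, "gripper": 0}, {"slide": [0, 0, -1], "turn": 0, "gripper": 0}]'

```text
time_s: 24.95
tcp_pos: [0.6109, -0.0371, 0.1728]
eef_rot: [-179.9, 0.0, -94.5]
contact_force: [1.8, 0.1, -1.6]
gripper_width: 0.0637
gripper_force: 25.0
```

Emit:
send_rows --moves '[{"slide": [0.15, 0.03, -0.15], "turn": 0, "gripper": 0}, {"slide": [0.35, 0.07, -0.3], "turn": 0, "gripper": 0}, {"slide": [0.55, 0.12, -0.4], "turn": 0, "gripper": 0}, {"slide": [0.75, 0.2, -0.45], "turn": 0, "gripper": 0}, {"slide": [0.95, 0.25, -0.45], "turn": 0, "gripper": 0}]'

```text
time_s: 25.37
tcp_pos: [0.5618, -0.1773, 0.24]
eef_rot: [-179.8, 0.0, -94.5]
contact_force: [-0.6, 0.3, -0.7]
gripper_width: 0.0636
gripper_force: 25.0
```

Emit:
send_rows --moves '[{"slide": [0.2, 0.08, 0], "turn": 0.075, "gripper": 0}, {"slide": [0.4, 0.16, 0], "turn": 0.15, "gripper": 0}, {"slide": [0.6, 0.24, 0], "turn": 0.225, "gripper": 0}, {"slide": [0.8, 0.32, 0], "turn": 0.3, "gripper": 0}, {"slide": [0.95, 0.4, 0], "turn": 0.38, "gripper": 0}]'

```text
time_s: 25.78
tcp_pos: [0.4898, -0.3153, 0.2373]
eef_rot: [-180.0, 0.0, -129.0]
contact_force: [0.4, 0.0, -0.6]
gripper_width: 0.0637
gripper_force: 25.0
```

Emit:
send_rows --moves '[{"slide": [0, 0, 0], "turn": 0.075, "gripper": 0}, {"slide": [0, 0, 0], "turn": 0.15, "gripper": 0}, {"slide": [0, 0, 0], "turn": 0.225, "gripper": 0}, {"slide": [0, 0, 0], "turn": 0.3, "gripper": 0}, {"slide": [0, 0, 0], "turn": 0.38, "gripper": 0}]'

```text
time_s: 26.2
tcp_pos: [0.4906, -0.3136, 0.2373]
eef_rot: [180.0, 0.0, -163.2]
contact_force: [-0.3, -0.2, -1.5]
gripper_width: 0.0635
gripper_force: 25.0
```

Emit:
send_rows --moves '[{"slide": [0, 0, 0], "turn": 0.075, "gripper": 0}, {"slide": [0, 0, 0], "turn": 0.15, "gripper": 0}, {"slide": [0, 0, 0], "turn": 0.17, "gripper": 0}, {"slide": [0, 0, 0], "turn": 0.17, "gripper": 0}, {"slide": [0, 0, 0], "turn": 0.17, "gripper": 0}]'

```text
time_s: 26.62
tcp_pos: [0.4908, -0.3134, 0.2372]
eef_rot: [180.0, 0.0, -178.0]
contact_force: [0.5, 1.2, -0.7]
gripper_width: 0.0641
gripper_force: 25.0
```

Run:
```python
from h import *
s=get_state(); p=s['tcp_pos']; print(s['time_s'],p,s['eef_rot'],s['gripper_width'])
c=cap('top'); g=[]
print('roll',[(round(r['p'],2),np.round(r['location'],3)) for r in optics.look_for('top','roll1')])
print('case',[(round(r['p'],2),np.round(r['location'],3)) for r in optics.look_for('top','case')])
cs=cap('side')
a=cv2.resize(c['img'][200:400,380:620,::-1],(480,400)); b=cs['img'][40:290,350:510,::-1]; b=cv2.resize(b,(256,400))
cv2.imwrite('pics/crop9.png',np.hstack([a,b]))
```

```text
26.6167 [ 0.49083741 -0.3134317   0.23722961] [ 1.79993873e+02  1.47589612e-02 -1.78028421e+02] 0.06410552240283969
roll [(0.91, array([0.747, 0.036, 0.029])), (0.83, array([0.743, 0.155, 0.028])), (0.58, array([0.617, 0.051, 0.044])), (0.56, array([0.618, 0.128, 0.047]))]
case [(0.59, array([ 0.47 , -0.199,  0.004]))]
```

View pics/crop9.png

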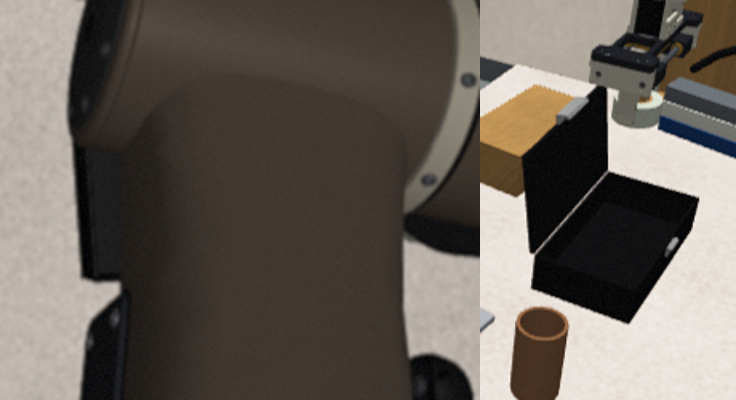

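Side crop: the roll is held between the fingers above the case. Now a check of the case corners from the side camera.

Run:
```python
from h import *
s=cv2.imread('pics/side7.png'); 
c=cap('side')
for u,v in((383,199),(446,222),(486,164)): print(ray(c,u,v,.06)[:2])
for x,y in((-.075,.135),(.075,.135),(-.075,-.135),(.075,-.135)):
    a=np.radians(1.75); q=[.4846+x*np.cos(a)-y*np.sin(a),-.307+x*np.sin(a)+y*np.cos(a)]
    print(x,y,np.round(q,3),proj(c,[*q,.06]))
# dark blob corner search: convex hull of black case region in side image
g=cv2.cvtColor(c['img'],cv2.COLOR_RGB2GRAY); m=(g<70).astype(np.uint8); m[:130]=0;m[250:]=0;m[:,:375]=0;m[:,495:]=0
n,l,st,_=cv2.connectedComponentsWithStats(m); k=1+np.argmax(st[1:,4]); h=cv2.convexHull(np.argwhere(l==k)[:,::-1].astype(np.int32))
print(cv2.approxPolyDP(h,3,True).reshape(-1,2).tolist())
for z,(x,y) in((0,(-.075,.135)),(0,(.075,.135)),(0,(-.075,-.135))):
    q=[.4846+x*np.cos(a)-y*np.sin(a),-.307+x*np.sin(a)+y*np.cos(a)]; print('base',x,y,proj(c,[*q,0]))
```

```text
[ 0.55205928 -0.17409313]
[ 0.40247073 -0.17570195]
[ 0.4106074 -0.4421806]
-0.075 0.135 [ 0.406 -0.174] [444.39969962 221.8305816 ]
0.075 0.135 [ 0.555 -0.17 ] [380.74267517 199.45514276]
-0.075 -0.135 [ 0.414 -0.444] [485.04363401 163.2364784 ]
0.075 -0.135 [ 0.564 -0.44 ] [427.89337044 146.48961624]
[[486, 164], [480, 185], [443, 241], [382, 219], [386, 197], [430, 148]]
base -0.075 0.135 [439.96167001 243.11942757]
base 0.075 0.135 [378.62121764 220.39168367]
base -0.075 -0.135 [479.9806311  183.43575773]
```

Emit:
send_rows --moves '[{"slide": [0.05, -0.1, 0], "turn": 0, "gripper": 0}, {"slide": [0.05, -0.25, 0], "turn": 0, "gripper": 0}, {"slide": [0.05, -0.43, 0.1], "turn": 0, "gripper": 0}, {"slide": [0.05, -0.43, 0.3], "turn": 0, "gripper": 0}, {"slide": [0.05, -0.43, 0.5], "turn": 0, "gripper": 0}]'

```text
time_s: 27.28
tcp_pos: [0.4861, -0.3798, 0.1619]
eef_rot: [-179.9, 0.1, -178.2]
contact_force: [0.6, 0.9, -1.6]
gripper_width: 0.0636
gripper_force: 25.0
```

Emit:
send_rows --moves '[{"slide": [0, 0, 0.2], "turn": 0, "gripper": 0}, {"slide": [0, 0, 0.4], "turn": 0, "gripper": 0}, {"slide": [0, 0, 0.5], "turn": 0, "gripper": 0}, {"slide": [0, 0, 0.6], "turn": 0, "gripper": 0}, {"slide": [0, 0, 0.6], "turn": 0, "gripper": 0}]'

```text
time_s: 27.7
tcp_pos: [0.4837, -0.3773, 0.0686]
eef_rot: [179.8, -0.3, -178.1]
contact_force: [-0.9, 0.6, -1.1]
gripper_width: 0.0638
gripper_force: 25.0
```

Emit:
send_rows --moves '[{"slide": [0, 0, 0.1], "turn": 0, "gripper": 0}, {"slide": [0, 0, 0.2], "turn": 0, "gripper": 0}, {"slide": [0, 0, 0.28], "turn": 0, "gripper": 0}, {"slide": [0, 0, 0.35], "turn": 0, "gripper": 0}, {"slide": [0, 0, 0.35], "turn": 0, "gripper": 0}]'

```text
time_s: 28.12
tcp_pos: [0.4846, -0.3778, 0.0178]
eef_rot: [179.9, -0.1, -178.1]
contact_force: [0.0, 0.9, -1.7]
gripper_width: 0.0638
gripper_force: 25.0
```

Emit:
send_rows --moves '[{"slide": [0, 0, 0], "turn": 0, "gripper": 0.8}, {"slide": [0, 0, 0], "turn": 0, "gripper": 0.8}, {"slide": [0, 0, 0], "turn": 0, "gripper": 0.8}, {"slide": [0, 0, 0], "turn": 0, "gripper": 0.8}, {"slide": [0, 0, -0.05], "turn": 0, "gripper": 0.8}]'

```text
time_s: 28.53
tcp_pos: [0.4851, -0.3779, 0.0267]
eef_rot: [180.0, -0.1, -178.1]
contact_force: [-0.3, 0.9, -0.4]
gripper_width: 0.07
gripper_force: 0.0
```

Emit:
send_rows --moves '[{"slide": [0, 0, -0.2], "turn": 0, "gripper": 0.8}, {"slide": [0, 0, -0.4], "turn": 0, "gripper": 0.8}, {"slide": [0, 0, -0.6], "turn": 0, "gripper": 1}, {"slide": [0, 0, -0.8], "turn": 0, "gripper": 1}, {"slide": [0, 0, -1], "turn": 0, "gripper": 1}]'

```text
time_s: 28.95
tcp_pos: [0.4854, -0.3783, 0.1798]
eef_rot: [-180.0, 0.1, -178.1]
contact_force: [1.2, -0.5, -1.1]
gripper_width: 0.084
gripper_force: 0.0
```

Emit:
send_rows --moves '[{"slide": [0, 0.15, -0.2], "turn": -0.075, "gripper": 1}, {"slide": [-0.05, 0.35, -0.35], "turn": -0.15, "gripper": 1}, {"slide": [-0.12, 0.55, -0.45], "turn": -0.225, "gripper": 1}, {"slide": [-0.2, 0.77, -0.45], "turn": -0.3, "gripper": 1}, {"slide": [-0.3, 0.97, -0.45], "turn": -0.38, "gripper": 1}]'

```text
time_s: 29.37
tcp_pos: [0.5261, -0.2301, 0.2475]
eef_rot: [-179.8, 0.2, -143.7]
contact_force: [0.8, -0.2, -0.9]
gripper_width: 0.0877
gripper_force: 0.0
```

```bash
cat >> h.py <<'E'
def to(x,y,z,yaw):
    s=get_state(); p=np.array(s['tcp_pos']); a=np.radians(s['eef_rot'][2]); d=np.array([x,y,z])-p
    v=[d[0]*np.cos(a)+d[1]*np.sin(a), d[0]*np.sin(a)-d[1]*np.cos(a), -d[2]]
    print('t',s['time_s'],'pos',np.round(p,4),'yaw',round(s['eef_rot'][2],1),'w',s['gripper_width'],'slide',np.round(np.array(v)/.15,3),'turn',round(-((yaw-s['eef_rot'][2]+180)%360-180)/90,3))
E
python3 -c "
from h import *
to(.6174,.0476,.235,-94.5)
c=cap('wrist','w10.png')
for n in('wrist','side'):
    if n=='side':cap(n)
    print(n,[(round(r['p'],2),np.round(r['location'],3)) for r in optics.look_for(n,'roll1')])"
```

```text
t 29.3667 pos [ 0.5261 -0.2301  0.2475] yaw -143.7 w 0.08773852351247194 slide [-1.587  1.131  0.084] turn -0.546
wrist [(0.77, array([0.621, 0.022, 0.039])), (0.66, array([ 0.486, -0.38 ,  0.036])), (0.19, array([ 0.442, -0.027,  0.065]))]
side [(0.92, array([0.606, 0.065, 0.038])), (0.9, array([ 0.483, -0.362,  0.031])), (0.88, array([0.613, 0.144, 0.039])), (0.88, array([0.74 , 0.048, 0.028])), (0.82, array([0.736, 0.161, 0.031]))]
```

Emit:
send_rows --moves '[{"slide": [-0.16, 0.11, 0], "turn": -0.075, "gripper": 1}, {"slide": [-0.32, 0.23, 0], "turn": -0.15, "gripper": 1}, {"slide": [-0.48, 0.34, 0], "turn": -0.225, "gripper": 1}, {"slide": [-0.64, 0.46, 0], "turn": -0.3, "gripper": 1}, {"slide": [-0.8, 0.57, 0], "turn": -0.38, "gripper": 1}]'

```text
time_s: 29.98
tcp_pos: [0.5724, -0.0915, 0.245]
eef_rot: [-180.0, 0.0, -109.6]
contact_force: [-0.1, 0.1, 0.7]
gripper_width: 0.0877
gripper_force: 0.0
```

Emit:
send_rows --moves '[{"slide": [-0.24, 0.01, 0], "turn": -0.075, "gripper": 1}, {"slide": [-0.48, 0.01, 0], "turn": -0.15, "gripper": 1}, {"slide": [-0.72, 0.02, 0], "turn": -0.166, "gripper": 1}, {"slide": [-0.96, 0.02, 0], "turn": -0.166, "gripper": 1}, {"slide": [-0.97, 0.02, 0], "turn": -0.166, "gripper": 1}]'

```text
time_s: 30.4
tcp_pos: [0.6207, 0.0497, 0.2442]
eef_rot: [-180.0, 0.0, -94.8]
contact_force: [-0.2, -0.2, 0.8]
gripper_width: 0.0873
gripper_force: 0.0
```

```bash
python3 -c "
from h import *
to(.6174,.0476,.0185,-94.5)
c=cap('side'); print(fitb(c,.454,0,*T),fitb(c,.4235,.2815,*S))"
```

```text
t 30.4 pos [0.6207 0.0497 0.2442] yaw -94.8 w 0.08732672003351191 slide [0.016 0.02  1.505] turn -0.003
(array([ 0.453 , -0.0029]), np.float64(0.11)) (array([0.4227, 0.2814]), np.float64(0.11))
```

Emit:
send_rows --moves '[{"slide": [0.015, 0.02, 0.15], "turn": 0, "gripper": 1}, {"slide": [0.015, 0.02, 0.3], "turn": 0, "gripper": 1}, {"slide": [0.015, 0.02, 0.45], "turn": 0, "gripper": 1}, {"slide": [0.015, 0.02, 0.6], "turn": 0, "gripper": 1}, {"slide": [0.015, 0.02, 0.75], "turn": 0, "gripper": 1}]'

```text
time_s: 30.87
tcp_pos: [0.6156, 0.0424, 0.1316]
eef_rot: [-180.0, 0.0, -95.0]
contact_force: [-0.8, -0.5, 0.5]
gripper_width: 0.0879
gripper_force: 0.0
```

Emit:
send_rows --moves '[{"slide": [0, 0, 0.15], "turn": 0, "gripper": 1}, {"slide": [0, 0, 0.35], "turn": 0, "gripper": 1}, {"slide": [0, 0, 0.55], "turn": 0, "gripper": 1}, {"slide": [0, 0, 0.7], "turn": 0, "gripper": 1}, {"slide": [0, 0, 0.75], "turn": 0, "gripper": 1}]'

```text
time_s: 31.28
tcp_pos: [0.6134, 0.0418, 0.0162]
eef_rot: [179.7, -0.1, -95.0]
contact_force: [-1.2, -0.4, -1.1]
gripper_width: 0.0875
gripper_force: 0.0
```

Emit:
send_rows --moves '[{"slide": [0, 0, 0], "turn": 0, "gripper": 0}, {"slide": [0, 0, 0], "turn": 0, "gripper": 0}, {"slide": [0, 0, 0], "turn": 0, "gripper": 0}, {"slide": [0, 0, 0], "turn": 0, "gripper": 0}, {"slide": [0, 0, 0], "turn": 0, "gripper": 0}]'

```text
time_s: 31.7
tcp_pos: [0.617, 0.0445, 0.0214]
eef_rot: [-179.8, 0.1, -94.8]
contact_force: [-0.3, -0.9, 4.4]
gripper_width: 0.0639
gripper_force: 25.0
```

Emit:
send_rows --moves '[{"slide": [0, 0, 0], "turn": 0, "gripper": 0}, {"slide": [0, 0, 0], "turn": 0, "gripper": 0}, {"slide": [0, 0, -0.05], "turn": 0, "gripper": 0}, {"slide": [0, 0, -0.2], "turn": 0, "gripper": 0}, {"slide": [0, 0, -0.4], "turn": 0, "gripper": 0}]'

```text
time_s: 32.12
tcp_pos: [0.6139, 0.0439, 0.0785]
eef_rot: [179.7, -0.1, -94.9]
contact_force: [1.0, 0.2, -0.8]
gripper_width: 0.0639
gripper_force: 25.0
```

Emit:
send_rows --moves '[{"slide": [0, 0, -0.2], "turn": 0, "gripper": 0}, {"slide": [0, 0, -0.4], "turn": 0, "gripper": 0}, {"slide": [0, 0, -0.6], "turn": 0, "gripper": 0}, {"slide": [0, 0, -0.8], "turn": 0, "gripper": 0}, {"slide": [0, 0, -1], "turn": 0, "gripper": 0}]'

```text
time_s: 32.53
tcp_pos: [0.6152, 0.0443, 0.2318]
eef_rot: [-180.0, 0.0, -94.9]
contact_force: [0.7, -0.7, -1.4]
gripper_width: 0.0642
gripper_force: 25.0
```

Emit:
send_rows --moves '[{"slide": [0.18, 0.07, 0], "turn": 0, "gripper": 0}, {"slide": [0.38, 0.14, 0], "turn": 0, "gripper": 0}, {"slide": [0.58, 0.22, 0], "turn": 0, "gripper": 0}, {"slide": [0.78, 0.3, 0], "turn": 0, "gripper": 0}, {"slide": [0.985, 0.377, 0], "turn": 0, "gripper": 0}]'

```text
time_s: 32.95
tcp_pos: [0.5457, -0.099, 0.2302]
eef_rot: [-180.0, 0.0, -94.8]
contact_force: [0.9, 0.4, -1.2]
gripper_width: 0.0638
gripper_force: 25.0
```

Emit:
send_rows --moves '[{"slide": [0.2, 0.07, 0], "turn": 0.075, "gripper": 0}, {"slide": [0.4, 0.15, 0], "turn": 0.15, "gripper": 0}, {"slide": [0.6, 0.22, 0], "turn": 0.225, "gripper": 0}, {"slide": [0.8, 0.3, 0], "turn": 0.3, "gripper": 0}, {"slide": [0.985, 0.377, 0], "turn": 0.38, "gripper": 0}]'

```text
time_s: 33.37
tcp_pos: [0.4769, -0.2417, 0.2303]
eef_rot: [-180.0, 0.0, -129.3]
contact_force: [0.7, -0.2, -1.1]
gripper_width: 0.0641
gripper_force: 25.0
```

Emit:
send_rows --moves '[{"slide": [0, 0, 0], "turn": 0.075, "gripper": 0}, {"slide": [0, 0, 0], "turn": 0.15, "gripper": 0}, {"slide": [0, 0, 0], "turn": 0.225, "gripper": 0}, {"slide": [0, 0, 0], "turn": 0.3, "gripper": 0}, {"slide": [0, 0, 0], "turn": 0.38, "gripper": 0}]'

```text
time_s: 33.78
tcp_pos: [0.4777, -0.2405, 0.2301]
eef_rot: [180.0, 0.0, -163.5]
contact_force: [0.3, 0.9, -0.6]
gripper_width: 0.064
gripper_force: 25.0
```

Emit:
send_rows --moves '[{"slide": [0, 0, 0], "turn": 0.075, "gripper": 0}, {"slide": [0, 0, 0], "turn": 0.15, "gripper": 0}, {"slide": [0, 0, 0], "turn": 0.17, "gripper": 0}, {"slide": [0, 0, 0], "turn": 0.17, "gripper": 0}, {"slide": [0, 0, 0], "turn": 0.17, "gripper": 0}]'

```text
time_s: 34.2
tcp_pos: [0.4779, -0.2404, 0.23]
eef_rot: [180.0, 0.0, -178.4]
contact_force: [-0.4, -1.0, -2.0]
gripper_width: 0.0639
gripper_force: 25.0
```

```bash
python3 -c "
from h import *
to(.4814,-.238,.018,-178.2)
for n in('side',):
    cap(n)
    print(n,[(round(r['p'],2),np.round(r['location'],3)) for r in optics.look_for(n,'roll1')])"
```

```text
t 34.2 pos [ 0.4779 -0.2404  0.23  ] yaw -178.4 w 0.06393311714770836 slide [-0.024  0.015  1.413] turn -0.002
side [(0.85, array([ 0.481, -0.363,  0.032])), (0.83, array([0.612, 0.148, 0.041])), (0.8, array([0.735, 0.049, 0.024])), (0.65, array([ 0.465, -0.221,  0.239])), (0.63, array([0.736, 0.16 , 0.03 ])), (0.29, array([0.422, 0.291, 0.05 ]))]
```

Emit:
send_rows --moves '[{"slide": [-0.02, 0.015, 0.2], "turn": 0, "gripper": 0}, {"slide": [-0.02, 0.015, 0.4], "turn": 0, "gripper": 0}, {"slide": [-0.02, 0.015, 0.6], "turn": 0, "gripper": 0}, {"slide": [-0.02, 0.015, 0.8], "turn": 0, "gripper": 0}, {"slide": [-0.02, 0.015, 1], "turn": 0, "gripper": 0}]'

```text
time_s: 34.72
tcp_pos: [0.4811, -0.2382, 0.0787]
eef_rot: [-180.0, 0.1, -178.4]
contact_force: [0.9, 1.1, -1.2]
gripper_width: 0.064
gripper_force: 25.0
```

Emit:
send_rows --moves '[{"slide": [0, 0, 0.1], "turn": 0, "gripper": 0}, {"slide": [0, 0, 0.2], "turn": 0, "gripper": 0}, {"slide": [0, 0, 0.3], "turn": 0, "gripper": 0}, {"slide": [0, 0, 0.41], "turn": 0, "gripper": 0}, {"slide": [0, 0, 0.41], "turn": 0, "gripper": 0}]'

```text
time_s: 35.13
tcp_pos: [0.4794, -0.2379, 0.0155]
eef_rot: [179.9, -0.2, -178.5]
contact_force: [-0.6, 0.3, -0.1]
gripper_width: 0.0641
gripper_force: 25.0
```

Emit:
send_rows --moves '[{"slide": [0, 0, 0], "turn": 0, "gripper": 0.8}, {"slide": [0, 0, 0], "turn": 0, "gripper": 0.8}, {"slide": [0, 0, 0], "turn": 0, "gripper": 0.8}, {"slide": [0, 0, 0], "turn": 0, "gripper": 0.8}, {"slide": [0, 0, -0.05], "turn": 0, "gripper": 0.8}]'

```text
time_s: 35.55
tcp_pos: [0.4806, -0.2381, 0.0255]
eef_rot: [180.0, -0.0, -178.5]
contact_force: [0.5, 0.2, 0.7]
gripper_width: 0.0703
gripper_force: 0.0
```

Emit:
send_rows --moves '[{"slide": [0, 0, -0.2], "turn": 0, "gripper": 0.8}, {"slide": [0, 0, -0.4], "turn": 0, "gripper": 0.8}, {"slide": [0, 0, -0.6], "turn": 0, "gripper": 1}, {"slide": [0, 0, -0.8], "turn": 0, "gripper": 1}, {"slide": [0, 0, -1], "turn": 0, "gripper": 1}]'

```text
time_s: 35.97
tcp_pos: [0.4808, -0.2382, 0.1784]
eef_rot: [-180.0, 0.1, -178.5]
contact_force: [0.1, -0.4, 0.0]
gripper_width: 0.0841
gripper_force: 0.0
```

Emit:
send_rows --moves '[{"slide": [-0.02, 0.15, -0.2], "turn": -0.075, "gripper": 1}, {"slide": [-0.06, 0.35, -0.35], "turn": -0.15, "gripper": 1}, {"slide": [-0.12, 0.55, -0.45], "turn": -0.225, "gripper": 1}, {"slide": [-0.2, 0.77, -0.45], "turn": -0.3, "gripper": 1}, {"slide": [-0.3, 0.96, -0.45], "turn": -0.38, "gripper": 1}]'

```text
time_s: 36.38
tcp_pos: [0.5224, -0.0915, 0.2462]
eef_rot: [-179.9, 0.3, -144.0]
contact_force: [-0.6, -0.3, -1.5]
gripper_width: 0.0877
gripper_force: 0.0
```

```bash
python3 -c "
from h import *
to(.6236,.1311,.24,-94.5)
c=cap('side')
print([(round(r['p'],2),np.round(r['location'],3)) for r in optics.look_for('side','roll1')])"
```

```text
t 36.3833 pos [ 0.5224 -0.0915  0.2462] yaw -144.0 w 0.08768660791884318 slide [-1.418  0.805  0.041] turn -0.55
[(0.84, array([ 0.482, -0.237,  0.032])), (0.78, array([0.74 , 0.046, 0.024])), (0.75, array([ 0.48 , -0.363,  0.031])), (0.71, array([0.736, 0.16 , 0.03 ])), (0.63, array([0.614, 0.143, 0.041]))]
```

Emit:
send_rows --moves '[{"slide": [-0.16, 0.09, 0], "turn": -0.075, "gripper": 1}, {"slide": [-0.32, 0.18, 0], "turn": -0.15, "gripper": 1}, {"slide": [-0.48, 0.27, 0], "turn": -0.225, "gripper": 1}, {"slide": [-0.64, 0.36, 0], "turn": -0.3, "gripper": 1}, {"slide": [-0.8, 0.45, 0], "turn": -0.38, "gripper": 1}]'

```text
time_s: 36.9
tcp_pos: [0.5804, 0.0324, 0.2441]
eef_rot: [-180.0, 0.0, -109.9]
contact_force: [0.8, 0.8, 0.5]
gripper_width: 0.0879
gripper_force: 0.0
```

Emit:
send_rows --moves '[{"slide": [-0.2, -0.02, 0], "turn": -0.075, "gripper": 1}, {"slide": [-0.4, -0.03, 0], "turn": -0.15, "gripper": 1}, {"slide": [-0.6, -0.05, 0], "turn": -0.168, "gripper": 1}, {"slide": [-0.71, -0.05, 0], "turn": -0.168, "gripper": 1}, {"slide": [-0.71, -0.05, 0], "turn": -0.168, "gripper": 1}]'

```text
time_s: 37.32
tcp_pos: [0.6248, 0.1314, 0.243]
eef_rot: [180.0, 0.0, -95.0]
contact_force: [-0.2, -1.0, -0.7]
gripper_width: 0.0875
gripper_force: 0.0
```

```bash
python3 -c "
from h import *
to(.6236,.1311,.0185,-94.5)
c=cap('side'); print(fitb(c,.454,0,*T),fitb(c,.4235,.2815,*S))"
```

```text
t 37.3167 pos [0.6248 0.1314 0.243 ] yaw -95.0 w 0.08747283442769291 slide [0.003 0.008 1.497] turn -0.006
(array([ 0.4531, -0.0023]), np.float64(0.11)) (array([0.4227, 0.2814]), np.float64(0.11))
```

Emit:
send_rows --moves '[{"slide": [0, 0.005, 0.15], "turn": 0, "gripper": 1}, {"slide": [0, 0.005, 0.3], "turn": 0, "gripper": 1}, {"slide": [0, 0.005, 0.45], "turn": 0, "gripper": 1}, {"slide": [0, 0.005, 0.6], "turn": 0, "gripper": 1}, {"slide": [0, 0.005, 0.75], "turn": 0, "gripper": 1}]'

```text
time_s: 37.78
tcp_pos: [0.6228, 0.1277, 0.1305]
eef_rot: [-180.0, 0.0, -95.2]
contact_force: [-0.3, -0.1, -0.1]
gripper_width: 0.0878
gripper_force: 0.0
```

Emit:
send_rows --moves '[{"slide": [0, 0, 0.15], "turn": 0, "gripper": 1}, {"slide": [0, 0, 0.35], "turn": 0, "gripper": 1}, {"slide": [0, 0, 0.55], "turn": 0, "gripper": 1}, {"slide": [0, 0, 0.7], "turn": 0, "gripper": 1}, {"slide": [0, 0, 0.75], "turn": 0, "gripper": 1}]'

```text
time_s: 38.2
tcp_pos: [0.6208, 0.1269, 0.0151]
eef_rot: [179.7, -0.1, -95.2]
contact_force: [-0.7, -1.0, 0.6]
gripper_width: 0.0873
gripper_force: 0.0
```

Emit:
send_rows --moves '[{"slide": [0, 0, 0], "turn": 0, "gripper": 0}, {"slide": [0, 0, 0], "turn": 0, "gripper": 0}, {"slide": [0, 0, 0], "turn": 0, "gripper": 0}, {"slide": [0, 0, 0], "turn": 0, "gripper": 0}, {"slide": [0, 0, 0], "turn": 0, "gripper": 0}]'

```text
time_s: 38.62
tcp_pos: [0.6243, 0.1296, 0.02]
eef_rot: [-179.9, 0.1, -95.0]
contact_force: [-0.3, 0.2, 5.5]
gripper_width: 0.0631
gripper_force: 25.5
```

Emit:
send_rows --moves '[{"slide": [0, 0, 0], "turn": 0, "gripper": 0}, {"slide": [0, 0, 0], "turn": 0, "gripper": 0}, {"slide": [0, 0, -0.05], "turn": 0, "gripper": 0}, {"slide": [0, 0, -0.2], "turn": 0, "gripper": 0}, {"slide": [0, 0, -0.4], "turn": 0, "gripper": 0}]'

```text
time_s: 39.03
tcp_pos: [0.6215, 0.1285, 0.0769]
eef_rot: [179.8, -0.1, -95.1]
contact_force: [0.6, -0.2, -0.2]
gripper_width: 0.0631
gripper_force: 25.5
```

Emit:
send_rows --moves '[{"slide": [0, 0, -0.2], "turn": 0, "gripper": 0}, {"slide": [0, 0, -0.4], "turn": 0, "gripper": 0}, {"slide": [0, 0, -0.6], "turn": 0, "gripper": 0}, {"slide": [0, 0, -0.8], "turn": 0, "gripper": 0}, {"slide": [0, 0, -1], "turn": 0, "gripper": 0}]'

```text
time_s: 39.45
tcp_pos: [0.6229, 0.1291, 0.2304]
eef_rot: [-180.0, 0.0, -95.0]
contact_force: [1.0, 0.8, -1.2]
gripper_width: 0.0631
gripper_force: 25.5
```

Emit:
send_rows --moves '[{"slide": [0.18, 0.04, 0], "turn": 0, "gripper": 0}, {"slide": [0.38, 0.08, 0], "turn": 0, "gripper": 0}, {"slide": [0.58, 0.13, 0], "turn": 0, "gripper": 0}, {"slide": [0.78, 0.18, 0], "turn": 0, "gripper": 0}, {"slide": [0.998, 0.228, 0], "turn": 0, "gripper": 0}]'

```text
time_s: 39.87
tcp_pos: [0.5752, -0.0178, 0.2288]
eef_rot: [-180.0, 0.0, -95.0]
contact_force: [0.5, 0.0, -1.0]
gripper_width: 0.0631
gripper_force: 25.5
```

Emit:
send_rows --moves '[{"slide": [0.2, 0.04, 0], "turn": 0, "gripper": 0}, {"slide": [0.4, 0.09, 0], "turn": 0, "gripper": 0}, {"slide": [0.6, 0.14, 0], "turn": 0, "gripper": 0}, {"slide": [0.8, 0.18, 0], "turn": 0, "gripper": 0}, {"slide": [0.998, 0.228, 0], "turn": 0, "gripper": 0}]'

```text
time_s: 40.28
tcp_pos: [0.5281, -0.1643, 0.2289]
eef_rot: [-179.9, 0.0, -95.0]
contact_force: [0.8, -1.0, -0.9]
gripper_width: 0.063
gripper_force: 25.5
```

Emit:
send_rows --moves '[{"slide": [0.2, 0.04, 0], "turn": 0.075, "gripper": 0}, {"slide": [0.4, 0.09, 0], "turn": 0.15, "gripper": 0}, {"slide": [0.6, 0.14, 0], "turn": 0.225, "gripper": 0}, {"slide": [0.8, 0.18, 0], "turn": 0.3, "gripper": 0}, {"slide": [0.998, 0.228, 0], "turn": 0.38, "gripper": 0}]'

```text
time_s: 40.7
tcp_pos: [0.4809, -0.3104, 0.2289]
eef_rot: [-180.0, 0.0, -129.5]
contact_force: [0.4, 0.4, -0.7]
gripper_width: 0.063
gripper_force: 25.5
```

Emit:
send_rows --moves '[{"slide": [0, 0, 0], "turn": 0.075, "gripper": 0}, {"slide": [0, 0, 0], "turn": 0.15, "gripper": 0}, {"slide": [0, 0, 0], "turn": 0.225, "gripper": 0}, {"slide": [0, 0, 0], "turn": 0.3, "gripper": 0}, {"slide": [0, 0, 0], "turn": 0.38, "gripper": 0}]'

```text
time_s: 41.12
tcp_pos: [0.4813, -0.3092, 0.2286]
eef_rot: [180.0, 0.0, -163.7]
contact_force: [0.4, 0.4, -0.6]
gripper_width: 0.0632
gripper_force: 25.5
```

Emit:
send_rows --moves '[{"slide": [0, 0, 0], "turn": 0.075, "gripper": 0}, {"slide": [0, 0, 0], "turn": 0.15, "gripper": 0}, {"slide": [0, 0, 0], "turn": 0.168, "gripper": 0}, {"slide": [0, 0, 0], "turn": 0.168, "gripper": 0}, {"slide": [0, 0, 0], "turn": 0.168, "gripper": 0}]'

```text
time_s: 41.53
tcp_pos: [0.4816, -0.309, 0.2285]
eef_rot: [180.0, 0.0, -178.4]
contact_force: [1.0, -0.4, -1.2]
gripper_width: 0.0628
gripper_force: 25.5
```

```bash
python3 -c "
from h import *
to(.4835,-.308,.045,-178.2)
cap('side')
print([(round(r['p'],2),np.round(r['location'],3)) for r in optics.look_for('side','roll1')])"
```

```text
t 41.5333 pos [ 0.4816 -0.309   0.2285] yaw -178.4 w 0.06281332408910796 slide [-0.013  0.006  1.224] turn -0.002
[(0.96, array([0.738, 0.046, 0.028])), (0.84, array([ 0.48 , -0.363,  0.032])), (0.82, array([ 0.482, -0.238,  0.032])), (0.7, array([ 0.464, -0.29 ,  0.241])), (0.64, array([0.738, 0.16 , 0.031]))]
```

Emit:
send_rows --moves '[{"slide": [-0.01, 0.006, 0.15], "turn": 0, "gripper": 0}, {"slide": [-0.01, 0.006, 0.3], "turn": 0, "gripper": 0}, {"slide": [-0.01, 0.006, 0.45], "turn": 0, "gripper": 0}, {"slide": [-0.01, 0.006, 0.6], "turn": 0, "gripper": 0}, {"slide": [-0.01, 0.006, 0.75], "turn": 0, "gripper": 0}]'

```text
time_s: 42.05
tcp_pos: [0.4831, -0.3082, 0.1148]
eef_rot: [-180.0, 0.0, -178.4]
contact_force: [-0.1, 0.3, -0.4]
gripper_width: 0.0629
gripper_force: 25.5
```

Emit:
send_rows --moves '[{"slide": [0, 0, 0.1], "turn": 0, "gripper": 0}, {"slide": [0, 0, 0.25], "turn": 0, "gripper": 0}, {"slide": [0, 0, 0.4], "turn": 0, "gripper": 0}, {"slide": [0, 0, 0.48], "turn": 0, "gripper": 0}, {"slide": [0, 0, 0.48], "turn": 0, "gripper": 0}]'

```text
time_s: 42.47
tcp_pos: [0.4812, -0.3076, 0.0407]
eef_rot: [179.9, -0.3, -178.5]
contact_force: [-1.0, 0.2, -0.6]
gripper_width: 0.0632
gripper_force: 25.5
```

Emit:
send_rows --moves '[{"slide": [0, 0, 0], "turn": 0, "gripper": 0.8}, {"slide": [0, 0, 0], "turn": 0, "gripper": 0.8}, {"slide": [0, 0, 0], "turn": 0, "gripper": 0.8}, {"slide": [0, 0, 0], "turn": 0, "gripper": 0.8}, {"slide": [0, 0, -0.05], "turn": 0, "gripper": 0.8}]'

```text
time_s: 42.88
tcp_pos: [0.4828, -0.308, 0.051]
eef_rot: [180.0, -0.0, -178.5]
contact_force: [0.6, 0.5, -1.5]
gripper_width: 0.0697
gripper_force: 0.0
```

Emit:
send_rows --moves '[{"slide": [0, 0, -0.2], "turn": 0, "gripper": 0.8}, {"slide": [0, 0, -0.4], "turn": 0, "gripper": 0.8}, {"slide": [0, 0, -0.6], "turn": 0, "gripper": 0.5}, {"slide": [0, 0, -0.8], "turn": 0, "gripper": 0}, {"slide": [0, 0, -1], "turn": 0, "gripper": 0}]'

```text
time_s: 43.3
tcp_pos: [0.4829, -0.3082, 0.2039]
eef_rot: [-180.0, 0.1, -178.5]
contact_force: [0.6, -0.5, 0.2]
gripper_width: 0.0554
gripper_force: 0.0
```

Emit:
send_rows --moves '[{"slide": [0, 0.2, -0.2], "turn": 0, "gripper": 0}, {"slide": [0, 0.4, -0.4], "turn": 0, "gripper": 0}, {"slide": [0, 0.6, -0.6], "turn": 0, "gripper": 0}, {"slide": [0, 0.8, -0.7], "turn": 0, "gripper": 0}, {"slide": [0, 0.95, -0.7], "turn": 0, "gripper": 0}]'

```text
time_s: 43.72
tcp_pos: [0.4806, -0.1645, 0.312]
eef_rot: [-179.9, 0.5, -178.5]
contact_force: [1.4, -0.2, -0.5]
gripper_width: 0.0225
gripper_force: 0.0
```

Run:
```python
from h import *
to(.60,-.165,.3,-178.2)
for n in('side','top'):
    c=cap(n)
    print(n,[(round(r['p'],2),np.round(r['location'],3)) for r in optics.look_for(n,'roll1')])
    print([(round(r['p'],2),np.round(r['location'],3)) for r in optics.look_for(n,'lid_front')])
    if n=='side': b=cv2.resize(c['img'][80:250,330:510,::-1],(423,400))
    else: a=cv2.resize(c['img'][200:370,400:620,::-1],(376,400))
cv2.imwrite('pics/crop11.png',np.hstack([b,a]))
```

```text
t 43.7167 pos [ 0.4806 -0.1645  0.312 ] yaw -178.5 w 0.022519036363316078 slide [-0.796 -0.025  0.08 ] turn -0.003
side [(0.85, array([0.738, 0.047, 0.024])), (0.77, array([ 0.484, -0.3  ,  0.032])), (0.71, array([ 0.486, -0.239,  0.034])), (0.6, array([0.737, 0.163, 0.029]))]
[(0.93, array([ 0.567, -0.278,  0.137]))]
top [(0.85, array([0.743, 0.151, 0.026])), (0.84, array([0.75 , 0.034, 0.028])), (0.56, array([ 0.58 , -0.274,  0.207]))]
[(0.62, array([ 0.579, -0.276,  0.209]))]
```

View pics/crop11.png

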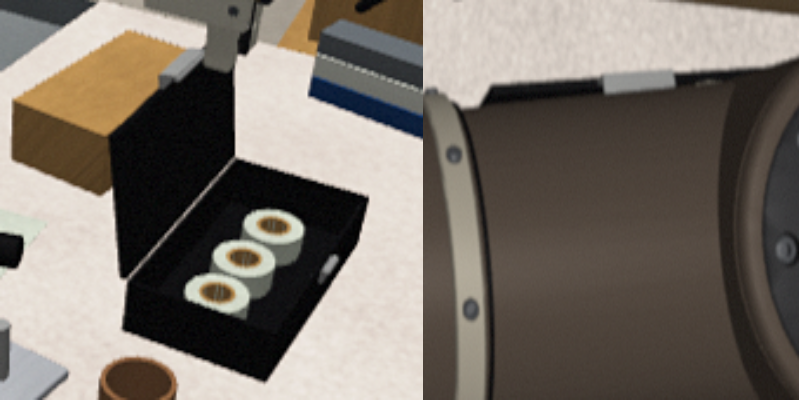

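All three rolls lie flat in the case, and the lid still leans back. I'll go behind the lid with shut fingers.

Emit:
send_rows --moves '[{"slide": [-0.17, -0.1, 0], "turn": 0, "gripper": 0}, {"slide": [-0.34, -0.2, 0], "turn": 0, "gripper": 0}, {"slide": [-0.55, -0.3, 0], "turn": 0, "gripper": 0}, {"slide": [-0.78, -0.45, 0], "turn": 0, "gripper": 0}, {"slide": [-1, -0.6, 0], "turn": 0, "gripper": 0}]'

```text
time_s: 44.43
tcp_pos: [0.6328, -0.2539, 0.3055]
eef_rot: [-180.0, -0.0, -178.5]
contact_force: [0.5, 0.8, 0.0]
gripper_width: 0.0002
gripper_force: 0.0
```

Emit:
send_rows --moves '[{"slide": [-0.02, -0.15, 0], "turn": 0, "gripper": 0}, {"slide": [-0.03, -0.3, 0], "turn": 0, "gripper": 0}, {"slide": [-0.03, -0.33, 0], "turn": 0, "gripper": 0}, {"slide": [-0.03, -0.33, 0], "turn": 0, "gripper": 0}, {"slide": [-0.03, -0.33, 0], "turn": 0, "gripper": 0}]'

```text
time_s: 44.85
tcp_pos: [0.637, -0.302, 0.3052]
eef_rot: [180.0, -0.1, -178.6]
contact_force: [0.1, -0.2, -0.0]
gripper_width: 0.0003
gripper_force: 0.0
```

Run:
```python
from h import *
to(.635,-.302,.175,-178.3)
c=cap('side')
print([(round(r['p'],2),np.round(r['location'],3)) for r in optics.look_for('side','lid_front')])
```

```text
t 44.85 pos [ 0.637  -0.302   0.3052] yaw -178.6 w 0.00033367429955808835 slide [0.013 0.    0.868] turn -0.003
[(0.88, array([ 0.572, -0.284,  0.143]))]
```

Emit:
send_rows --moves '[{"slide": [0, 0, 0.15], "turn": 0, "gripper": 0}, {"slide": [0, 0, 0.35], "turn": 0, "gripper": 0}, {"slide": [0, 0, 0.55], "turn": 0, "gripper": 0}, {"slide": [0, 0, 0.75], "turn": 0, "gripper": 0}, {"slide": [0, 0, 0.87], "turn": 0, "gripper": 0}]'

```text
time_s: 45.37
tcp_pos: [0.6362, -0.2995, 0.1729]
eef_rot: [179.9, -0.1, -178.4]
contact_force: [-0.3, 0.8, -0.1]
gripper_width: 0.0002
gripper_force: 0.0
```

Emit:
send_rows --moves '[{"slide": [0.08, 0, 0], "turn": 0, "gripper": 0}, {"slide": [0.16, 0, 0], "turn": 0, "gripper": 0}, {"slide": [0.24, 0, 0], "turn": 0, "gripper": 0}, {"slide": [0.32, 0, 0], "turn": 0, "gripper": 0}, {"slide": [0.4, 0, 0], "turn": 0, "gripper": 0}]'

```text
time_s: 45.78
tcp_pos: [0.5781, -0.302, 0.1769]
eef_rot: [-179.9, 0.2, -178.4]
contact_force: [1.9, -0.1, 1.9]
gripper_width: 0.0005
gripper_force: 1.1
```

Emit:
send_rows --moves '[{"slide": [0.08, 0, 0], "turn": 0, "gripper": 0}, {"slide": [0.16, 0, 0.01], "turn": 0, "gripper": 0}, {"slide": [0.23, 0, 0.02], "turn": 0, "gripper": 0}, {"slide": [0.3, 0, 0.04], "turn": 0, "gripper": 0}, {"slide": [0.36, 0, 0.06], "turn": 0, "gripper": 0}]'

```text
time_s: 46.2
tcp_pos: [0.5226, -0.304, 0.1668]
eef_rot: [-180.0, 0.0, -178.5]
contact_force: [1.2, 0.1, 2.0]
gripper_width: 0.0005
gripper_force: 1.1
```

Run:
```python
from h import *
to(.4975,-.305,.145,-178.3)
print(get_state()['contact_force'])
c=cap('side','s12.png')
print([(round(r['p'],2),np.round(r['location'],3)) for r in optics.look_for('side','lid_front')])
```

```text
t 46.2 pos [ 0.5226 -0.304   0.1668] yaw -178.5 w 0.00045540553541212727 slide [ 0.167 -0.002  0.145] turn -0.002
[1.19616376 0.09772754 1.98451837]
[(0.89, array([ 0.496, -0.26 ,  0.193]))]
```

Emit:
send_rows --moves '[{"slide": [0.09, 0, 0.06], "turn": 0, "gripper": 0}, {"slide": [0.17, 0, 0.14], "turn": 0, "gripper": 0}, {"slide": [0.23, 0, 0.21], "turn": 0, "gripper": 0}, {"slide": [0.29, 0, 0.29], "turn": 0, "gripper": 0}, {"slide": [0.35, 0, 0.37], "turn": 0, "gripper": 0}]'

```text
time_s: 46.72
tcp_pos: [0.4708, -0.3057, 0.1105]
eef_rot: [-180.0, -0.0, -178.5]
contact_force: [0.9, 0.7, 0.4]
gripper_width: 0.0003
gripper_force: 0.7
```

Emit:
send_rows --moves '[{"slide": [0.05, 0, 0.05], "turn": 0, "gripper": 0}, {"slide": [0.1, 0, 0.1], "turn": 0, "gripper": 0}, {"slide": [0.15, 0, 0.15], "turn": 0, "gripper": 0}, {"slide": [0.2, 0, 0.18], "turn": 0, "gripper": 0}, {"slide": [0.2, 0, 0.18], "turn": 0, "gripper": 0}]'

```text
time_s: 47.13
tcp_pos: [0.4388, -0.306, 0.0829]
eef_rot: [179.9, -0.2, -178.5]
contact_force: [0.2, 0.0, -0.1]
gripper_width: 0.0004
gripper_force: 0.0
```

Run:
```python
from h import *
to(.425,-.308,.075,-178.3)
print(get_state()['contact_force'])
c=cap('side','s13.png')
print([(round(r['p'],2),np.round(r['location'],3)) for r in optics.look_for('side','lid_front')])
```

```text
t 47.1333 pos [ 0.4388 -0.306   0.0829] yaw -178.5 w 0.0003857428124128401 slide [ 0.092 -0.011  0.053] turn -0.003
[ 0.22075925  0.03718283 -0.09590147]
[(0.84, array([ 0.472, -0.257,  0.073]))]
```

Emit:
send_rows --moves '[{"slide": [0.05, 0, 0], "turn": 0, "gripper": 0}, {"slide": [0.08, 0, 0.02], "turn": 0, "gripper": 0}, {"slide": [0.08, 0, 0.04], "turn": 0, "gripper": 0}, {"slide": [0.08, 0, 0.06], "turn": 0, "gripper": 0}, {"slide": [0.08, 0, 0.08], "turn": 0, "gripper": 0}]'

```text
time_s: 47.65
tcp_pos: [0.428, -0.3066, 0.0724]
eef_rot: [180.0, -0.1, -178.5]
contact_force: [-3.2, 0.5, 4.7]
gripper_width: 0.0003
gripper_force: 2.5
```

Emit:
send_rows --moves '[{"slide": [0, 0, 0.01], "turn": 0, "gripper": 0}, {"slide": [0, 0, 0.02], "turn": 0, "gripper": 0}, {"slide": [0, 0, 0.03], "turn": 0, "gripper": 0}, {"slide": [0, 0, 0.03], "turn": 0, "gripper": 0}, {"slide": [0, 0, 0.03], "turn": 0, "gripper": 0}]'

```text
time_s: 48.07
tcp_pos: [0.429, -0.3067, 0.0686]
eef_rot: [-180.0, -0.0, -178.5]
contact_force: [-3.8, 4.0, 14.0]
gripper_width: 0.0003
gripper_force: 7.1
```

Emit:
send_rows --moves '[{"slide": [0, 0, 0.01], "turn": 0, "gripper": 0}, {"slide": [0, 0, 0.02], "turn": 0, "gripper": 0}, {"slide": [0, 0, 0.02], "turn": 0, "gripper": 0}, {"slide": [0, 0, 0.02], "turn": 0, "gripper": 0}, {"slide": [0, 0, 0.02], "turn": 0, "gripper": 0}]'

```text
time_s: 48.48
tcp_pos: [0.4292, -0.3068, 0.0681]
eef_rot: [-179.9, 0.0, -178.4]
contact_force: [-11.8, 11.2, 40.2]
gripper_width: 0.0001
gripper_force: 20.4
```

Emit:
send_rows --moves '[{"slide": [0, 0, 0.01], "turn": 0, "gripper": 0}, {"slide": [0, 0, 0.02], "turn": 0, "gripper": 0}, {"slide": [0, 0, 0.02], "turn": 0, "gripper": 0}, {"slide": [0, 0, 0.02], "turn": 0, "gripper": 0}, {"slide": [0, 0, 0.02], "turn": 0, "gripper": 0}]'

```text
time_s: 48.9
tcp_pos: [0.4293, -0.3069, 0.0676]
eef_rot: [-179.9, 0.1, -178.3]
contact_force: [-19.2, 18.2, 67.3]
gripper_width: 0.0005
gripper_force: 33.9
```

The hard stop at z ≈ 0.068 with over 13 N means the catch has snapped. Backing off to verify.

Emit:
send_rows --moves '[{"slide": [0, 0, -0.05], "turn": 0, "gripper": 0}, {"slide": [0, 0, -0.2], "turn": 0, "gripper": 0}, {"slide": [0, 0, -0.45], "turn": 0, "gripper": 0}, {"slide": [0, 0, -0.7], "turn": 0, "gripper": 0}, {"slide": [0, 0, -0.95], "turn": 0, "gripper": 0}]'

```text
time_s: 49.32
tcp_pos: [0.4289, -0.3065, 0.2055]
eef_rot: [180.0, -0.0, -178.5]
contact_force: [1.1, 0.4, 0.3]
gripper_width: 0.0006
gripper_force: 0.0
```

Emit:
send_rows --moves '[{"slide": [0, -0.2, -0.2], "turn": 0, "gripper": 0}, {"slide": [0, -0.4, -0.3], "turn": 0, "gripper": 0}, {"slide": [0, -0.6, -0.3], "turn": 0, "gripper": 0}, {"slide": [0, -0.8, -0.3], "turn": 0, "gripper": 0}, {"slide": [0, -0.95, -0.3], "turn": 0, "gripper": 0}]'

```text
time_s: 49.73
tcp_pos: [0.4332, -0.4511, 0.2491]
eef_rot: [-180.0, 0.1, -178.5]
contact_force: [0.9, 1.4, 0.4]
gripper_width: 0.0005
gripper_force: 0.0
```

Run:
```python
from h import *
s=get_state(); print(s['time_s'],s['tcp_pos'],s['contact_force'])
c=cap('side','s14.png'); print(fitb(c,.454,0,*T),fitb(c,.4235,.2815,*S))
for k in('lid_front','roll1','brush','jar'):print(k,[(round(r['p'],2),np.round(r['location'],3)) for r in optics.look_for('side',k)])
print('lid front-left corner shut',proj(c,[.405,-.177,.0685]),'at .07',proj(c,[.405,-.177,.079]))
h,w=480,640; o=np.zeros((480,780,3),np.uint8)
o[:,:420]=cv2.resize(c['img'][110:260,360:491,::-1],(420,480)); o[:,420:]=cv2.resize(c['img'][200:440,200:420,::-1],(360,392+88))
cv2.imwrite('pics/crop14.png',o)
```

```text
49.7333 [ 0.43319    -0.45113958  0.24913543] [0.85029613 1.44245215 0.41215889]
(array([ 0.4539, -0.0032]), np.float64(0.11)) (array([0.4086, 0.3203]), np.float64(0.41))
lid_front [(0.91, array([ 0.475, -0.289,  0.066]))]
roll1 [(0.71, array([0.737, 0.047, 0.026])), (0.71, array([0.737, 0.159, 0.029]))]
brush [(0.57, array([0.516, 0.394, 0.1  ]))]
jar [(0.81, array([0.43 , 0.168, 0.065]))]
lid front-left corner shut [445.78088247 218.12416181] at .07 [446.60225793 214.20258668]
```

View pics/crop14.png

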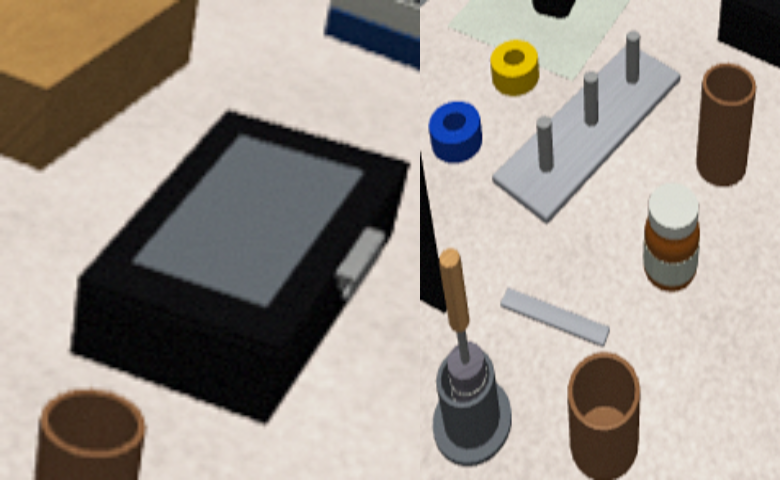

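The last picture shows the lid flush on the case, posts empty, brush in its pot, and both beakers and the jar upright. The short beaker was nudged aside after its brushing. I'll confirm it is at rest and hand in.

Run:
```python
from h import *
for i in range(2):
    c=cap('side'); print(fitb(c,.4086,.3203,*S))
print(order.close_job())
```

```text
(array([0.4029, 0.3293]), np.float64(0.1))
(array([0.4024, 0.3291]), np.float64(0.1))
the job is handed in; nothing more can be done
None
```

The job is handed in, with no verdict returned: both beakers brushed three times (tall one first), brush back in its pot, three rolls in the case with its lid pressed shut, and both beakers and the jar upright; the short beaker was knocked about 5 cm aside after it was brushed.

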